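# Mount a radiator cap on the cap tester and switch the tester to it

### The arm

A 6-joint arm with a two-finger parallel gripper is mounted at the origin on the work surface. World frame = base frame: x ahead of the robot, y to its left, z up, the work surface at z = 0. Lengths are in m, angles in degrees, forces in N, time in s.
With the tool pointing down it reaches from about 0.4 to 0.825 m from the base axis. Payload 7 kg.
Tool frame: the origin (TCP) lies midway between the tips of the shut fingers; the grasp point (between the pads) lies 19 mm behind it (grip_depth is the distance from the TCP to the grasp point, in m); z points along the fingers, y is the direction in which the jaws open and shut (so a half turn about z gives the same grasp; the last joint's range is limited). The gripper opens to 88 mm and grips with 3 to 60 N. Pads are 19 mm wide; open, the fingers measure 130 mm over their backs; the gripper's body (78 mm by 193 mm) begins 47 mm behind the grasp point.
Start: joints at [-47.722, 20.546, 0.682, 0, -70.136, -16.507], TCP at [0.293, -0.608, 0.227] pointing down, gripper open.
Joint ranges: [-176.03, 176.03], [-82.01, 121.73], [-58.28, 71.71], [-173.87, 95.51], [-174.79, -0.11], [-173.66, 173.66]. Speed limits (degrees/s): [136.94, 136.94, 172.46, 180, 180, 180].

### API

Orientations are given as [roll, pitch, yaw] about the fixed x, y, z axes, in that order (R = Rz(yaw) Ry(pitch) Rx(roll)).
In Python, from plant import * gives the robot as it stands.
- The arm moves only by the shell command python3 -m inch 'ROWS'. ROWS is JSON, a list of rows, each an object of numbers: "ax", "ay", "az": the turn, a rotation vector about the tool's x, y, z in degrees; "dx", "dy", "dz": the shift along the tool's x, y, z in mm; "fingers": the finger opening in mm, from 0 to 87.6. In form: [{"ax": .., "ay": .., "az": .., "dx": .., "dy": .., "dz": .., "fingers": ..}, ...]. A call has 1 to 8 rows; each row is the pose to reach, as a shift and turn from the pose commanded when the call began, along the tool's axes at that moment; what a row does not reach only later rows make up. A row lasts 1/8 s, in which the tool goes at most 62.5 mm and 10.7 degrees, less where a joint would pass 70% of its speed; a pose out of reach is approached as far as the arm can. A call with a gripper value outside its range is refused whole. The fingers move at their own pace and stop on an object; the grip force is fixed at half the most. Time passes only in rows, so rows that repeat a pose let the fingers close. It gives the time, the measured TCP pose, the force and the opening at its end, in the units of the state.
- get_obs(): the state, without advancing time (a new reading comes with each control period).
- snapshot(name): name is "scene" or "top" or "wrist"; returns a dict with "image" (420x560x3 uint8, red, green, blue), "fx", "fy", "cx", "cy" (pixels), "rvec" (rotation vector, rad) and "tvec" (3), from world to camera coordinates, as OpenCV has them. Camera axes: x right, y down, z forward; pixel columns grow to the right and rows downward; lengths in m; the calibration is good to about 2 mm. The wrist camera is an equidistant fisheye: a pixel r from the principal point sees the ray r / f radians off the axis. A picture is of the moment at which its call begins. There is no depth.
- close_job(): hands the job in, once; it reports no verdict.
Trained networks look in the newest picture that a camera, given by its name, has taken for a name from the list of things; names that differ only in an ending like _2 or _b are one class to them, and where a whole thing is asked for, a point or a joint stands for the part that bears it (a point fixed in the world has none). Each returns a list of dicts, best first, with "score" (0 to 1); they miss things now and then, are a little off and sometimes report something else, mostly with a low value. They report only what shows in the picture. A call takes as long as a camera call. They do not tell look-alikes from the thing itself.
- search_frame(target, camera): "bbox" ([centre column, centre row, width, height] in pixels, round what is visible of it).
- trace(target, camera): "mask" (420x560 bool, what is visible of it) and "bbox" ([centre column, centre row, width, height] in pixels, round what is visible of it).
- landmark_of(target, camera): "position" ([column, row] in pixels: a listed point, or the origin of a listed thing).
The state is a dict: "clock": time; "joint_pos": joint angles; "qvel": joint speeds; "tau": joint torques, N m; "tool_pos": TCP position; "orientation": TCP orientation; "force": force on the tool from outside, world axes, zero at the start; "moment": the same for the moment, N m; "opening": finger opening in m.
Only numpy, scipy, OpenCV 4.12 (cv2) and the standard library are available. Lean on these libraries where they do the work, as an engineer would, in place of code of your own. Each camera call takes 0.05 s, during which the arm holds its last target.

### The job

Get the loose small radiator cap ready for its pressure test: set it on the tester's filler neck of its own size, push it down against its spring and turn it clockwise as far as it goes, so that it is locked. Only then turn the selector valve, the shorter way round, until its pointer points straight at that neck. Let go of everything and leave the other things on the bench where they are.

Things in the scene. Friction and masses are not known exactly. Their poses are not given: they have to be found in the camera images.
- cap_mid (a point): The loose small radiator cap, bare metal, upright on its plunger on the bench. Point: on its axis, 26.5 mm above the bench, half-way up its two ears. z: out of the crown; x: through the ears (half a turn is the same). Crown 54 mm in diameter, its top 6.5 mm above this point. Ears: 18 mm wide, 9 mm high, flat ends 32 mm from the axis: pinch it across these (64 mm). About 0.1 kg.
- cap_skirt (a point): Centre of the cap's lower rim, 12.5 mm below cap_mid; axes as cap_mid. The skirt is open below, 50 mm inside. On this rim, right under the ears, are two inward tabs, 10 mm wide, 3 mm thick, reaching in to 19.5 mm from the axis: the bayonet.
- cap_tip (a point): Tip of the cap's sprung plunger, 26 mm in diameter, tapered at the tip, 26.5 mm below cap_mid when free (14 mm out of the skirt). It gives up to 9.5 mm; pushing it in takes about 3 N at first and 11 N at the end.
- neck_small_mouth (a point): Small filler neck on the panel, left or right of the selector: brass, 34 mm high, bore 30 mm, flange 45 mm in diameter, 4 mm thick, at its top. Point: centre of the mouth, level with the flange's top. z: out along the neck's axis, square to the panel, 30 degrees from vertical; x: through the flange's two opposite notches, 17 mm wide, 45 degrees from the panel's edges. The cap goes over it, ears in line with the notches.
- neck_small_locked (a point): Where cap_mid rests once locked: on the neck's axis 5.5 mm above the mouth; axes as the mouth's. Put on, the cap stops on its spring with cap_mid 8.5 mm above the mouth; pushed on to between 5 and 2 mm (2 is the hard end) it can be turned clockwise, seen looking onto the panel, about 90 degrees to a stop; the spring then lifts it to this point. Counterclockwise it sticks after 50 degrees.
- neck_large_mouth (a point): The large filler neck on the other side of the selector: same height and tilt, but a flange 59 mm in diameter. The small cap does not go on it; not used in this job.
- selector_grip (a point): Selector handle in the panel's middle: black bar 16 mm thick, 28 mm high, 46 mm long, with a pointed nose on one end. Pinch its flat sides over the axis. Point: on the axis, 28 mm above the panel; the bar's top is 12 mm above it, a hub 36 mm in diameter 16 mm below it. z: along the axis, out of the panel, 30 degrees from vertical; x: along the bar to the nose. Takes 0.12 N m and stays where left.
- selector_nose (a point): The pointed end of the selector's handle, 44 mm from its axis, level with selector_grip.
- selector (a joint): Selector angle, rad, growing counterclockwise seen looking onto the panel. 0: nose straight up the slope, at the gauge; 1.57: at the neck on the left (seen from the robot); 3.14: down the slope; 4.71: at the neck on the right. It starts within 1 rad of straight down. It turns endlessly with no stop or click; the reading runs on past 6.28 or below 0.
- tester_top (a point): Cap tester, fixed: red console 300 mm wide, 190 mm deep, aluminium panel rising away from the robot at 30 degrees from 50 to 160 mm high. Point: middle of the panel's face, 108 mm up. z: up; x: away from the operator; y: to the left. Selector: on the middle line, 15 mm down the slope from here; necks 95 mm left and right of it; a gauge, 62 mm wide, 22 mm high, 82 mm up the slope from it.
- cap_large_mid (a point): Bystander: a larger radiator cap, 78 mm across its ears, 31 mm high, standing on the bench. Point: on its axis 15 mm up.
- spray_can_mid (a point): Bystander: an aerosol can, 65 mm in diameter, 175 mm tall, standing. Point: its centre.
- bolt_jar_mid (a point): Bystander: a jar, 68 mm in diameter, 85 mm tall, standing. Point: its centre.
Things that resemble listed ones, but are neither listed nor needed, are in the scene too. What is shaped like the part that bears cap_mid but purple is not meant.

How it is judged:
By the outcome, as a careful person would: the job done as asked, in the order asked, and still so for the second after the job is handed in, with the robot touching nothing.
It also fails if it takes over 67 s, if anything falls off the work surface, if the arm or the gripper's body presses on something with over 40 N, if the wrist force passes 120 N, or if a joint passes its speed limit or range.

## Working session

There is one attempt and no reset: what is moved stays moved. The work goes in short steps, Python scripts to look and compute and a shell command to move; the robot and the scene stay as the last step left them, time stands still between calls to the robot, and variables do not carry over. Pictures are saved under pics/ and viewed, and the job is handed in when it is done.

```bash
ls; mkdir -p pics; cat > h.py <<'E'
from plant import *
import numpy as np, cv2
def snap(n,f):
    s=snapshot(n); cv2.imwrite('pics/'+f,s['image'][:,:,::-1]); return s
E
python3 - <<'E'
from h import *
print(get_obs())
import pickle
d={}
for n in ['scene','top','wrist']:
    s=snap(n,n+'0.png'); d[n]=s
    print(n,s['fx'],s['cx'],s['cy'],s['rvec'],s['tvec'])
    for t in ['cap_mid','neck_small_mouth','neck_large_mouth','selector_grip','selector_nose','tester_top','cap_large_mid','spray_can_mid','bolt_jar_mid']:
        print(n,t,[(round(r['score'],2),np.round(r['position'],1).tolist()) for r in landmark_of(t,n)][:4])
pickle.dump(d,open('d0.pkl','wb'))
E
```

```text
pics
{'clock': 0.0, 'joint_pos': array([-4.77223217e+01,  2.05909431e+01,  6.33363036e-01, -2.17444020e-02,
       -7.01357077e+01, -1.65035355e+01]), 'qvel': array([-0.00642409, -0.05766158, -0.07713083, -0.11948616,  0.03635191,
       -0.00911452]), 'tau': array([ 6.34924309e-04, -5.82719564e+01,  2.93068618e+01,  6.99757889e+00,
        6.84404396e-03, -1.67775456e-04]), 'tool_pos': array([ 0.29323734, -0.60742472,  0.22562002]), 'orientation': array([ 1.79904748e+02, -6.90449365e-03, -1.54233257e+02]), 'force': array([ 0.21841962, -0.86419255, -0.26080589]), 'moment': array([-0.01047266,  0.04408973,  0.02149531]), 'opening': 0.08765108924653824}
scene 419.19790879586765 274.10753299608496 211.80644696137753 [ 1.95833055  1.60055301 -0.59940685] [-0.0725612  -0.31810188  1.45875999]
scene cap_mid [(0.73, [112.4, 273.7]), (0.69, [152.5, 264.6]), (0.62, [201.3, 267.9]), (0.59, [156.8, 269.4])]
scene neck_small_mouth [(0.7, [264.2, 212.1])]
scene neck_large_mouth [(0.74, [262.8, 216.0]), (0.57, [334.3, 198.7])]
scene selector_grip [(0.8, [299.4, 205.4]), (0.15, [157.7, 266.4])]
sce
[... 564 characters left out ...]
r_grip [(0.59, [255.1, 198.2])]
top selector_nose [(0.75, [266.8, 215.4])]
top tester_top [(0.68, [130.9, 244.6]), (0.59, [253.3, 188.0]), (0.4, [214.0, 205.1])]
top cap_large_mid [(0.96, [127.6, 242.2])]
top spray_can_mid [(0.98, [409.4, 252.8]), (0.43, [423.5, 189.7])]
top bolt_jar_mid [(0.9, [119.8, 177.7]), (0.73, [264.7, 216.1]), (0.62, [214.9, 205.5])]
wrist 325.19226210127806 277.4962507925839 205.0611299623322 [-1.58197438 -2.52176524 -0.34479901] [ 0.67523802 -0.03382842  0.38926387]
wrist cap_mid []
wrist neck_small_mouth []
wrist neck_large_mouth []
wrist selector_grip []
wrist selector_nose []
wrist tester_top []
wrist cap_large_mid []
wrist spray_can_mid []
wrist bolt_jar_mid []
```

View pics/scene0.png

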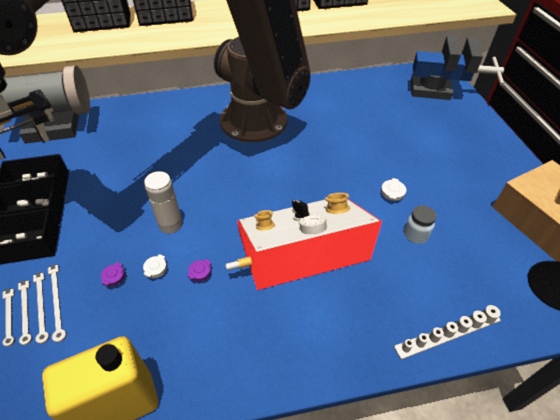

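View pics/top0.png

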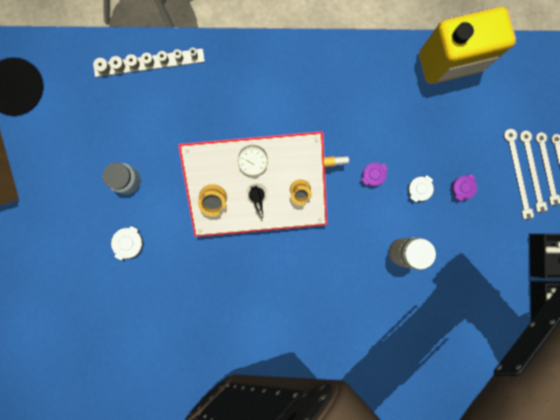

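```bash
python3 - <<'E'
import cv2
a=cv2.imread('pics/top0.png'); 
cv2.imwrite('pics/top0c.png',cv2.resize(a[150:280,340:500],None,fx=5,fy=4.6,interpolation=cv2.INTER_CUBIC)[:600,:800])
cv2.imwrite('pics/top0t.png',cv2.resize(a[140:260,170:330],None,fx=5,fy=5,interpolation=cv2.INTER_CUBIC))
E
```

```text
(no output)
```

View pics/top0c.png

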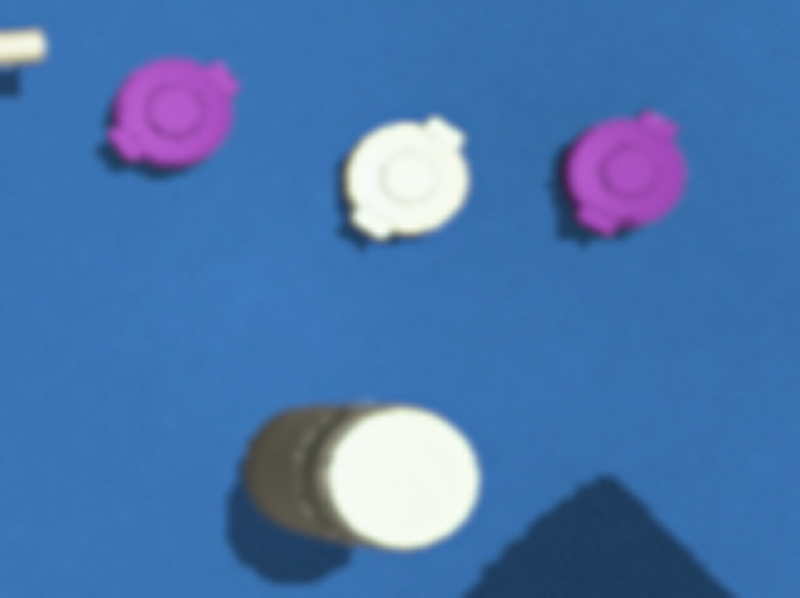

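View pics/top0t.png

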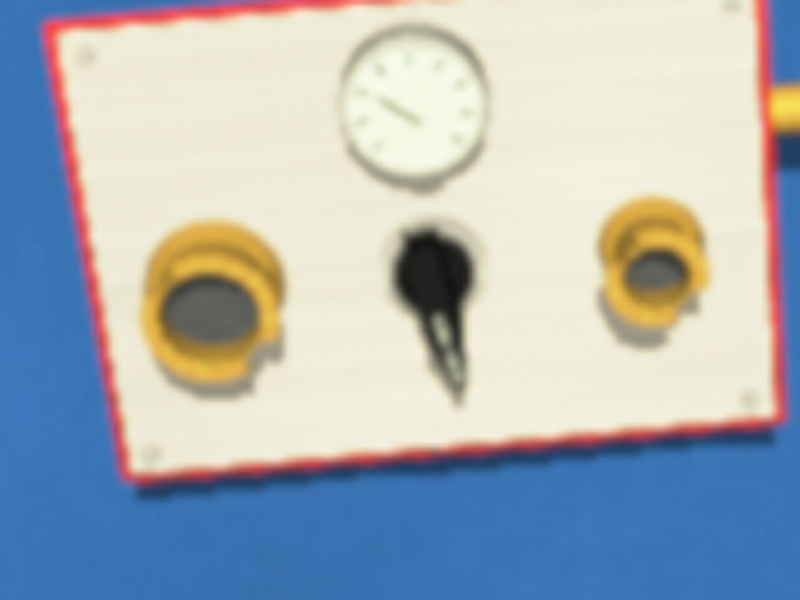

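The candidates in the top image are purple (374,175), white (422,188), purple (464,188) and a big white cap at (127,242). The crop confirms that (422,188) is the only bare-metal small cap. The small neck is at (300,192), to the right of the selector. The nose points down and slightly right, so the shorter way to that neck is counterclockwise.

```bash
cat >> h.py <<'E'
import pickle
from scipy.optimize import least_squares
from scipy.spatial.transform import Rotation as Rn
def proj(s,P,name):
    P=np.atleast_2d(P).astype(float)
    R=cv2.Rodrigues(np.array(s['rvec'],float))[0]; c=P@R.T+np.array(s['tvec'])
    if name=='wrist':
        th=np.arctan2(np.hypot(c[:,0],c[:,1]),c[:,2]); ph=np.arctan2(c[:,1],c[:,0])
        return np.c_[s['cx']+s['fx']*th*np.cos(ph), s['cy']+s['fy']*th*np.sin(ph)]
    return np.c_[s['cx']+s['fx']*c[:,0]/c[:,2], s['cy']+s['fy']*c[:,1]/c[:,2]]
TH=np.arctan2(110,190)
def tframe(x,y,yaw):
    Rz=Rn.from_euler('z',yaw).as_matrix()
    R=Rz@Rn.from_euler('y',-TH).as_matrix()  # x up slope, y left, z normal
    return R,np.array([x,y,.108])
def tpt(p,q):
    R,o=tframe(*p); return o+R@np.array(q)
SEL=np.array([-.015,0,0])
def ray(s,uv,z):
    R=cv2.Rodrigues(np.array(s['rvec'],float))[0]; d=R.T@np.array([(uv[0]-s['cx'])/s['fx'],(uv[1]-s['cy'])/s['fy'],1]); o=-R.T@np.array(s['tvec'])
    return o+d*(z-o[2])/d[2]
E
python3 - <<'E'
from h import *
d=pickle.load(open('d0.pkl','rb'))
T=d['top'];S=d['scene']
img=T['image'].astype(int)
# cap
hsv=cv2.cvtColor(T['image'],cv2.COLOR_RGB2HSV)
m=((hsv[...,1]<90)&(hsv[...,2]>120)).astype(np.uint8)
n,l,st,c=cv2.connectedComponentsWithStats(m)
for i in range(1,n):
    if 80<st[i,4]<20000: print(st[i],c[i])
red=((img[...,0]>140)&(img[...,1]<90)&(img[...,2]<110)).astype(np.uint8)
print('red',red.sum())
pts=cv2.findNonZero(red); 
h=cv2.convexHull(pts); print(cv2.approxPolyDP(h,4,True)[:,0])
for n in ['top','scene']:
  s=d[n]
  r2=0
print('cap top', ray(T,(422.2,186.1),.0265), ray(S,(152.5,264.6),.0265), ray(S,(156.8,269.4),.0265))
E
```

```text
[   0    0  110   27 2831] [51.97456729 13.08159661]
[110   0  10  17  94] [112.9893617    5.56382979]
[ 190    0  370   47 9588] [365.93690029  13.49228202]
[  93   47  112   30 1504] [148.20744681  60.52260638]
[504 128  30  92 708] [518.25988701 172.60310734]
[519 130  29  83 635] [532.85826772 170.39055118]
[535 132  25  74 560] [547.3        167.75892857]
[  182   134   143   101 10538] [256.28373505 181.97599165]
[551 134   9  30 150] [556.45333333 145.12666667]
[324 145  25  20 135] [338.94814815 158.78518519]
[111 163  24  29 148] [126.92567568 178.46621622]
[409 175  25  28 547] [420.93235832 188.30164534]
[111 226  31  35 823] [125.9890644  242.85054678]
[404 238  32  32 809] [419.6118665  253.33868974]
[546 242  14  11  92] [553.16304348 248.95652174]
red 288
[[326 223]
 [195 235]
 [179 145]
 [321 132]]
cap top [ 0.56622583 -0.34243249  0.0265    ] [ 0.55709386 -0.34535157  0.0265    ] [ 0.57350431 -0.33515142  0.0265    ]
```

```bash
python3 - <<'E'
import cv2
a=cv2.imread('pics/scene0.png'); 
cv2.imwrite('pics/scene0t.png',cv2.resize(a[180:300,230:390],None,fx=5,fy=5,interpolation=cv2.INTER_CUBIC))
cv2.imwrite('pics/scene0c.png',cv2.resize(a[240:300,110:190],None,fx=10,fy=10,interpolation=cv2.INTER_CUBIC))
E
```

```text
(no output)
```

View pics/scene0t.png

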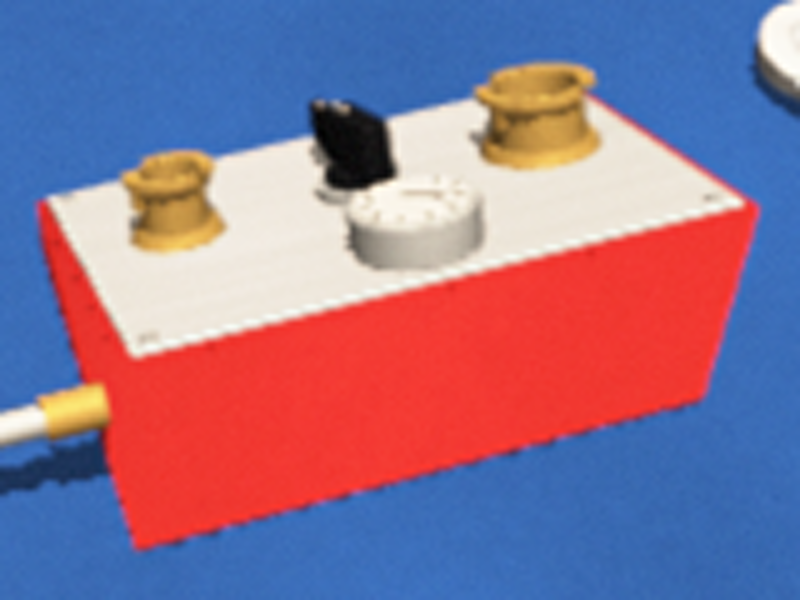

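View pics/scene0c.png

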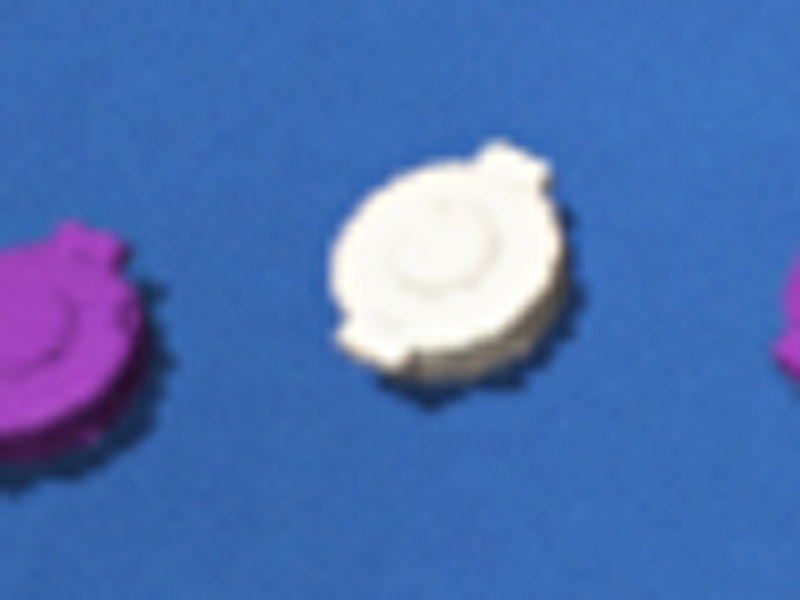

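```bash
python3 - <<'E'
from h import *
d=pickle.load(open('d0.pkl','rb'))
T=d['top'];S=d['scene']
def bot(p,x,y):
    c,s=np.cos(p[2]),np.sin(p[2]); return [p[0]+c*x-s*y,p[1]+s*x+c*y,0]
L=.1097
K=[('top',lambda p:tpt(p,[L,.15,-.003]),(179.6,144.4)),('top',lambda p:tpt(p,[L,-.15,-.003]),(322.5,132.5)),
('top',lambda p:tpt(p,[-L,-.15,-.003]),(327,224)),('top',lambda p:tpt(p,[-L,.15,-.003]),(195.6,236)),
('top',lambda p:tpt(p,[-.015,-.095,.034]),(300.6,195.5)),('top',lambda p:tpt(p,[-.015,.095,.034]),(211.8,202.5)),('top',lambda p:tpt(p,[.067,0,.022]),(253,160)),
('scene',lambda p:tpt(p,[L,.15,-.003]),(381.6,221)),('scene',lambda p:tpt(p,[L,-.15,-.003]),(256.3,252)),
('scene',lambda p:tpt(p,[-L,-.15,-.003]),(238,220.4)),
('scene',lambda p:bot(p,.095,-.15),(257,289.6)),('scene',lambda p:bot(p,.095,.15),(371,259.6)),
('scene',lambda p:tpt(p,[-.015,-.095,.034]),(264.0,212.6)),('scene',lambda p:tpt(p,[-.015,.095,.034]),(337,195.8))]
for use in (['top'],['scene'],['top','scene']):
    f=lambda p:np.concatenate([proj(d[n],g(p),n)[0]-uv for n,g,uv in K if n in use])
    r=least_squares(f,[.55,.03,0],loss='soft_l1'); p=r.x
    print(use,p,np.degrees(p[2]));print(np.round(f(p).reshape(-1,2),1).tolist())
pickle.dump(p,open('p.pkl','wb'))
print('neck',tpt(p,[-.015,-.095,.034]),'sel',tpt(p,[-.015,0,.028]))
# cap
print('cap top',ray(T,(421.4,188.7),.033),'scene',ray(S,(110+446/10,240+250/10),.033))
a=ray(T,(340+445/5,150+133/4.6),.031);b=ray(T,(340+370/5,150+223/4.6),.031);print(a,b,np.degrees(np.arctan2(*(a-b)[1::-1])),np.linalg.norm(a-b))
a=ray(S,(110+52,240+16.3),.031);b=ray(S,(110+36.5,240+34.5),.031);print(a,b,np.degrees(np.arctan2(*(a-b)[1::-1])))
# nose
for uv in [(170+458/5,140+400/5),(266.8,215.4)]:
    for n in (.028,.03):
        R,o=tframe(*p)
        # intersect ray w plane n
        A=ray(T,uv,0);B=ray(T,uv,.3); q0=R.T@(A-o);q1=R.T@(B-o); t=(n-q0[2])/(q1[2]-q0[2]); q=q0+t*(q1-q0)-np.array([-.015,0,0]); print('nose',q,np.arctan2(q[1],q[0])%(2*np.pi))
sp=ray(T,(340+403/5,150+477/4.6),.175);print('spray',sp)
E
```

```text
['top'] [0.5554687  0.03721238 0.09348458] 5.356272146721421
[[-0.9, -0.5], [0.5, -1.0], [0.1, 0.1], [-1.1, -0.3], [0.9, 0.0], [0.2, 0.8], [-0.1, 1.3]]
['scene'] [0.55508016 0.03970124 0.09610184] 5.5062296590419315
[[0.9, -0.6], [-1.0, 0.2], [-0.1, -0.7], [0.7, 0.3], [-0.7, 0.2], [0.0, 0.3], [0.2, 0.0]]
['top', 'scene'] [0.55536724 0.03827359 0.094653  ] 5.423217442431028
[[-1.5, -0.4], [-0.0, -1.0], [-0.3, 0.0], [-1.5, -0.2], [0.5, -0.0], [-0.3, 0.9], [-0.6, 1.3], [0.3, -0.3], [-1.8, 0.3], [-0.6, -0.6], [0.0, 0.4], [-1.2, 0.4], [-0.5, 0.4], [-0.3, 0.2]]
neck [ 0.53446359 -0.05913809  0.12990895] sel [0.52847773 0.03572079 0.12471639]
cap top [ 0.55957876 -0.33887399  0.033     ] scene [ 0.5640043  -0.33891846  0.033     ]
[ 0.58252423 -0.35710494  0.031     ] [ 0.53707734 -0.32216329  0.031     ] -37.55472509040635 0.05732659331575032
[ 0.53992067 -0.32077167  0.031     ] [ 0.58647417 -0.35897756  0.031     ] 140.62469559804066
nose [-0.05334416 -0.00623374  0.028     ] 3.2579240019154003
nose [-0.05228162 -0.00631766  0.03      ] 3.261848643532528
nose [-0.043257   -0.01846074  0.028     ] 3.544960595143977
nose [-0.04221388 -0.01852112  0.03      ] 3.5550474997056694
spray [ 0.41451661 -0.29995664  0.175     ]
```

```bash
cat >> h.py <<'E'
def cur():
    o=get_obs(); return Rn.from_euler('xyz',o['orientation'],degrees=True).as_matrix(),np.array(o['tool_pos']),o
def go(Rt,pt,tag=''):
    R,p,o=cur()
    d=R.T@(np.array(pt)-p)*1000; a=Rn.from_matrix(R.T@Rt).as_rotvec(degrees=True)
    print(tag,'d',np.round(d,1),'a',np.round(a,2),'|d|',round(np.linalg.norm(d),1),'|a|',round(np.linalg.norm(a),1),'t',o['clock'])
def down(yaw): return Rn.from_euler('xyz',[180,0,yaw],degrees=True).as_matrix()
def neckR(p,jaw):  # tool z=-normal, tool y at panel angle jaw (deg)
    R,_=tframe(*p); j=np.radians(jaw); y=R@np.array([np.cos(j),np.sin(j),0]); z=-R[:,2]; x=np.cross(y,z)
    return np.c_[x,y,z]
E
python3 - <<'E'
from h import *
go(down(-129),[.562,-.339,.2])
E
```

```text
d [-358.7  125.4   26.5] a [  0.     0.   -25.23] |d| 380.9 |a| 25.2 t 1.5
```

```bash
python3 -m inch '[{"dx":-55,"dy":19,"dz":4,"az":-4,"fingers":87},{"dx":-110,"dy":38,"dz":8,"az":-8,"fingers":87},{"dx":-165,"dy":57,"dz":10,"az":-12,"fingers":87},{"dx":-220,"dy":76,"dz":12,"az":-16,"fingers":87},{"dx":-275,"dy":95,"dz":15,"az":-20,"fingers":87},{"dx":-330,"dy":115,"dz":20,"az":-25.2,"fingers":87},{"dx":-358.7,"dy":125.4,"dz":26.5,"az":-25.2,"fingers":87},{"dx":-358.7,"dy":125.4,"dz":26.5,"az":-25.2,"fingers":87}]'; python3 - <<'E'
from h import *
s=snap('wrist','w1.png'); pickle.dump(s,open('w1.pkl','wb'))
print([(round(r['score'],2),np.round(r['position'],1).tolist()) for r in landmark_of('cap_mid','wrist')][:4])
print(proj(s,[[.562,-.339,.0265],[.562,-.339,.033]],'wrist'))
go(down(-129),[.562,-.339,.2]); print(s['rvec'],s['tvec'])
E
```

```text
[]
[[353.69222106 398.51764748]
 [354.37932346 401.33850392]]
 d [-358.7  125.4   26.6] a [ -0.    -0.   -25.23] |d| 380.9 |a| 25.2 t 1.6
[-1.58198505 -2.52177877 -0.34480473] [ 0.67523542 -0.03382559  0.38926445]$[0]: bad value
```

View pics/w1.png

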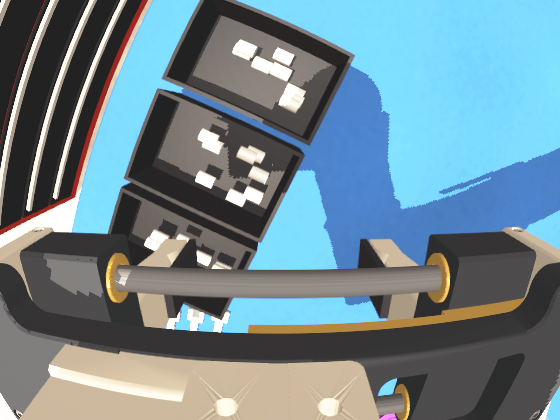

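```bash
python3 -m inch '[{"ax":0,"ay":0,"az":-4,"dx":-55,"dy":19,"dz":4,"fingers":87},{"ax":0,"ay":0,"az":-8,"dx":-110,"dy":38,"dz":8,"fingers":87},{"ax":0,"ay":0,"az":-12,"dx":-165,"dy":57,"dz":10,"fingers":87},{"ax":0,"ay":0,"az":-16,"dx":-220,"dy":76,"dz":12,"fingers":87},{"ax":0,"ay":0,"az":-20,"dx":-275,"dy":95,"dz":15,"fingers":87},{"ax":0,"ay":0,"az":-25.2,"dx":-330,"dy":115,"dz":20,"fingers":87},{"ax":0,"ay":0,"az":-25.2,"dx":-358.7,"dy":125.4,"dz":26.5,"fingers":87},{"ax":0,"ay":0,"az":-25.2,"dx":-358.7,"dy":125.4,"dz":26.5,"fingers":87}]'; python3 - <<'E'
from h import *
s=snap('wrist','w2.png'); pickle.dump(s,open('w1.pkl','wb'))
print([(round(r['score'],2),np.round(r['position'],1).tolist()) for r in landmark_of('cap_mid','wrist')][:4])
print(proj(s,[[.562,-.339,.0265],[.562,-.339,.033]],'wrist'))
go(down(-129),[.562,-.339,.2]); print(s['rvec'],s['tvec'])
E
```

```text
clock: 2.6
tool_pos: [0.5632, -0.337, 0.1992]
orientation: [179.9, -0.0, -128.9]
force: [-0.6, -0.4, 0.1]
opening: 0.0867
[(0.91, [275.3, 181.8]), (0.72, [210.3, 110.2]), (0.69, [314.9, 272.2])]
[[277.47908014 184.09848661]
 [277.4810178  185.41006715]]
 d [ 0.1 -0.1 -0.1] a [ 0.02 -0.02  0.01] |d| 0.2 |a| 0.0 t 2.7
[-1.00638459 -2.85461794 -0.39023674] [ 0.65032237 -0.11406787  0.33913865]
```

View pics/w2.png

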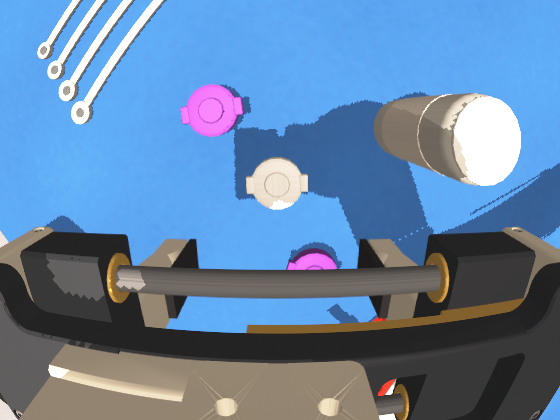

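```bash
cat >> h.py <<'E'
def wray(s,uv,z=None,plane=None):
    x=(uv[0]-s['cx'])/s['fx'];y=(uv[1]-s['cy'])/s['fy'];th=np.hypot(x,y);k=np.sin(th)/th if th>1e-9 else 1
    R=cv2.Rodrigues(np.array(s['rvec'],float))[0]; d=R.T@np.array([x*k,y*k,np.cos(th)]); o=-R.T@np.array(s['tvec'])
    if plane is None: return o+d*(z-o[2])/d[2]
    n,q=plane; return o+d*((q-o)@n)/(d@n)
E
python3 - <<'E'
from h import *
s=pickle.load(open('w1.pkl','rb'))
c=s['image'][150:220,235:320]; cv2.imwrite('pics/w2c.png',cv2.resize(c[:,:,::-1],None,fx=8,fy=8,interpolation=cv2.INTER_CUBIC))
hsv=cv2.cvtColor(s['image'],cv2.COLOR_RGB2HSV)
m=((hsv[...,0]<60)|(hsv[...,1]<50))&(hsv[...,2]>90)
m=m.astype(np.uint8);m[:150]=0;m[220:]=0;m[:,:235]=0;m[:,320:]=0
n,l,st,cc=cv2.connectedComponentsWithStats(m);i=1+np.argmax(st[1:,4]);print(st[i],cc[i])
pts=np.argwhere(l==i)[:,::-1]
# back-project to z=.031, PCA, ext
W=np.array([wray(s,u,.0325)[:2] for u in pts]);ce=W.mean(0);u,sv,vt=np.linalg.svd(W-ce,full_matrices=False)
print(ce,np.degrees(np.arctan2(vt[0,1],vt[0,0])),[np.ptp((W-ce)@v) for v in vt])
far=W-ce; q=(far@vt[0]);e1=W[q>np.max(q)-.004].mean(0);e2=W[q<np.min(q)+.004].mean(0);print(e1,e2,np.degrees(np.arctan2(*(e1-e2)[::-1])),(e1+e2)/2)
E
```

```text
[ 246  157   62   53 2346] [276.61253197 182.92540494]
[ 0.56119218 -0.34141943] -36.2499045026889 [np.float64(0.06301915125704663), np.float64(0.054611200342800995)]
[ 0.58544004 -0.35867655] [ 0.53795832 -0.32328908] -36.69665399485389 [ 0.56169918 -0.34098281]
```

View pics/w2c.png

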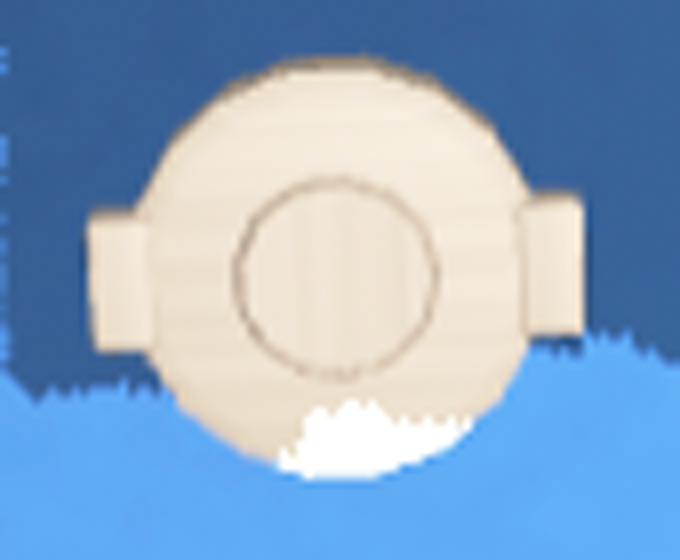

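```bash
python3 - <<'E'
from h import *
s=pickle.load(open('w1.pkl','rb'))
c=wray(s,(277.1,184.75),.033);print(c)
a=wray(s,(250,185.2),.0315);b=wray(s,(304.2,183),.0315);print((a+b)/2,np.degrees(np.arctan2(*(b-a)[1::-1])))
go(down(-126.6),[c[0],c[1],.0085])
E
```

```text
[ 0.56187085 -0.33977899  0.033     ]
[ 0.56163225 -0.34011505  0.0315    ] 143.53226982583394
 d [  0.7  -0.6 191.4] a [ 0.02 -0.02 -2.39] |d| 191.5 |a| 2.4 t 2.7
```

```bash
python3 -m inch '[{"ax":0,"ay":0,"az":-2.4,"dx":0.7,"dy":-0.6,"dz":50,"fingers":87},{"ax":0,"ay":0,"az":-2.4,"dx":0.7,"dy":-0.6,"dz":100,"fingers":87},{"ax":0,"ay":0,"az":-2.4,"dx":0.7,"dy":-0.6,"dz":140,"fingers":87},{"ax":0,"ay":0,"az":-2.4,"dx":0.7,"dy":-0.6,"dz":165,"fingers":87},{"ax":0,"ay":0,"az":-2.4,"dx":0.7,"dy":-0.6,"dz":182,"fingers":87},{"ax":0,"ay":0,"az":-2.4,"dx":0.7,"dy":-0.6,"dz":191,"fingers":87},{"ax":0,"ay":0,"az":-2.4,"dx":0.7,"dy":-0.6,"dz":191,"fingers":87},{"ax":0,"ay":0,"az":-2.4,"dx":0.7,"dy":-0.6,"dz":191,"fingers":87}]'; python3 - <<'E'
from h import *
s=snap('wrist','w3.png')
go(down(-126.6),[.5618,-.3399,.0075]);print(get_obs()['force'])
E
```

```text
clock: 3.7
tool_pos: [0.5627, -0.3402, 0.0102]
orientation: [-179.9, 0.0, -126.6]
force: [0.3, 0.8, 0.7]
opening: 0.0869
 d [0.4 0.9 2.7] a [-0.1   0.03 -0.02] |d| 2.9 |a| 0.1 t 3.75
[-0.51916457  0.15267783  0.11310123]
```

View pics/w3.png

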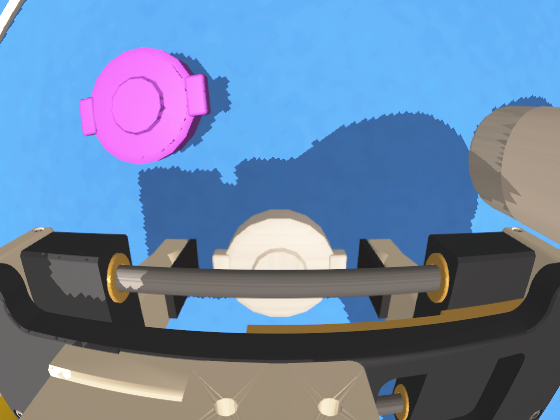

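Cap sits between the fingers at (280,265), squarely aligned. Go down 2.7 mm and close.

```bash
python3 -m inch '[{"ax":0,"ay":0,"az":0,"dx":0.4,"dy":0.5,"dz":2.7,"fingers":87},{"ax":0,"ay":0,"az":0,"dx":0.4,"dy":0.5,"dz":2.7,"fingers":55},{"ax":0,"ay":0,"az":0,"dx":0.4,"dy":0.5,"dz":2.7,"fingers":55},{"ax":0,"ay":0,"az":0,"dx":0.4,"dy":0.5,"dz":2.7,"fingers":55},{"ax":0,"ay":0,"az":0,"dx":0.4,"dy":0.5,"dz":2.7,"fingers":55},{"ax":0,"ay":0,"az":0,"dx":0.4,"dy":0.5,"dz":2.7,"fingers":55},{"ax":0,"ay":0,"az":0,"dx":0.4,"dy":0.5,"dz":2.7,"fingers":55}]'; python3 - <<'E'
from h import *
go(down(-126.6),[.5618,-.3399,.2])
E
```

```text
clock: 4.62
tool_pos: [0.5615, -0.3399, 0.0065]
orientation: [-180.0, 0.0, -126.6]
force: [-0.4, -0.4, 1.1]
opening: 0.0638
 d [  -0.2   -0.3 -193.5] a [-0.01  0.   -0.03] |d| 193.5 |a| 0.0 t 4.625
```

```bash
python3 -m inch '[{"ax":0,"ay":0,"az":0,"dx":0,"dy":0,"dz":-25,"fingers":55},{"ax":0,"ay":0,"az":0,"dx":0,"dy":0,"dz":-70,"fingers":55},{"ax":0,"ay":0,"az":0,"dx":0,"dy":0,"dz":-125,"fingers":55},{"ax":0,"ay":0,"az":0,"dx":0,"dy":0,"dz":-180,"fingers":55},{"ax":0,"ay":0,"az":0,"dx":0,"dy":0,"dz":-230,"fingers":55},{"ax":0,"ay":0,"az":0,"dx":0,"dy":0,"dz":-230,"fingers":55}]'; python3 - <<'E'
from h import *
p=pickle.load(open('p.pkl','rb'))
m=tpt(p,[-.015,-.095,.034]);n=tframe(*p)[0][:,2]
go(neckR(p,-135),m+n*(.08-.02),'pre');print(get_obs()['joint_pos'],m,n, m+n*.06)
E
```

```text
clock: 5.38
tool_pos: [0.5633, -0.3409, 0.2416]
orientation: [-179.5, 0.1, -126.6]
force: [0.8, 0.6, -1.7]
opening: 0.0637
pre d [-188.7  213.9   58.4] a [ 32.62   0.61 -84.86] |d| 291.2 |a| 90.9 t 5.375
[-1.42049454e+01  1.82169218e+01 -7.72968869e-01  6.89377508e-02
 -7.05291556e+01 -2.24265663e+01] [ 0.53446359 -0.05913809  0.12990895] [-0.49879351 -0.0473538   0.86542629] [ 0.50453598 -0.06197932  0.18183453]
```

```bash
python3 -m inch '[{"ax":3.3,"ay":0,"az":-8.5,"dx":-20,"dy":22,"dz":0,"fingers":55},{"ax":6.6,"ay":0.1,"az":-17,"dx":-45,"dy":50,"dz":0,"fingers":55},{"ax":9.9,"ay":0.2,"az":-25.5,"dx":-70,"dy":80,"dz":0,"fingers":55},{"ax":13.2,"ay":0.2,"az":-34,"dx":-95,"dy":108,"dz":5,"fingers":55},{"ax":16.5,"ay":0.3,"az":-42.5,"dx":-120,"dy":136,"dz":15,"fingers":55},{"ax":19.8,"ay":0.3,"az":-51,"dx":-145,"dy":164,"dz":25,"fingers":55},{"ax":23.1,"ay":0.4,"az":-59.5,"dx":-170,"dy":192,"dz":35,"fingers":55},{"ax":26.4,"ay":0.5,"az":-68,"dx":-188.7,"dy":213.9,"dz":45,"fingers":55}]'; python3 - <<'E'
from h import *
p=pickle.load(open('p.pkl','rb'))
m=tpt(p,[-.015,-.095,.034]);n=tframe(*p)[0][:,2]
go(neckR(p,-135),m+n*(.08-.02),'pre')
E
```

```text
clock: 6.38
tool_pos: [0.5011, -0.0593, 0.1902]
orientation: [-159.4, -14.2, -59.7]
force: [1.2, -0.4, -0.6]
opening: 0.0637
pre d [1.8 1.7 9.1] a [  6.44   0.44 -16.61] |d| 9.5 |a| 17.8 t 6.375
```

```bash
python3 -m inch '[{"ax":3.2,"ay":0.2,"az":-8.3,"dx":0,"dy":0,"dz":3,"fingers":55},{"ax":6.4,"ay":0.4,"az":-16.6,"dx":1,"dy":0,"dz":6,"fingers":55},{"ax":6.4,"ay":0.4,"az":-16.6,"dx":1,"dy":0,"dz":6,"fingers":55},{"ax":6.4,"ay":0.4,"az":-16.6,"dx":1,"dy":0,"dz":6,"fingers":55}]'; python3 - <<'E'
from h import *
p=pickle.load(open('p.pkl','rb'))
m=tpt(p,[-.015,-.095,.034]);n=tframe(*p)[0][:,2]
s=snap('wrist','w4.png');snap('scene','s4.png');t=snap('top','t4.png')
pickle.dump(s,open('w4.pkl','wb'))
for t in ['neck_small_mouth','selector_grip','selector_nose','cap_mid']:
    print(t,[(round(r['score'],2),np.round(r['position'],1).tolist()) for r in landmark_of(t,'wrist')][:4])
print(proj(s,[m,tpt(p,[-.015,0,.028]),tpt(p,[-.015,.095,.034])],'wrist'))
go(neckR(p,-135),m+n*(.08-.02),'pre')
E
```

```text
clock: 6.88
tool_pos: [0.5053, -0.062, 0.1861]
orientation: [-157.8, -20.6, -44.2]
force: [-0.2, 0.9, -1.5]
opening: 0.0637
neck_small_mouth [(0.83, [281.1, 217.9]), (0.64, [277.9, 258.7])]
selector_grip [(0.72, [198.3, 298.1])]
selector_nose [(0.7, [242.2, 318.9])]
cap_mid [(0.9, [277.2, 269.0]), (0.81, [409.6, 80.3]), (0.6, [535.2, 10.9])]
[[280.23023727 222.500057  ]
 [199.35067595 297.25633946]
 [139.97074097 355.20420608]]
pre d [-1.9  2.2  3.3] a [ 0.16 -0.03 -0.36] |d| 4.4 |a| 0.4 t 7.225
```

View pics/w4.png

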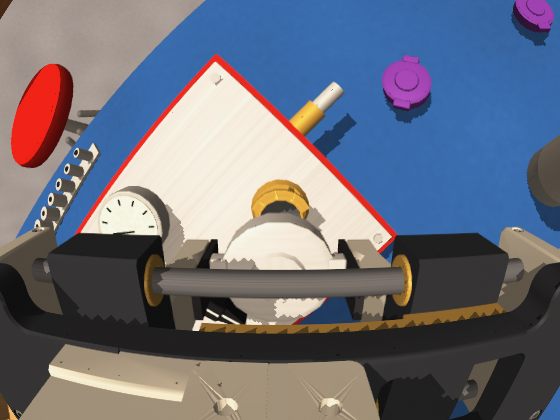

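View pics/s4.png

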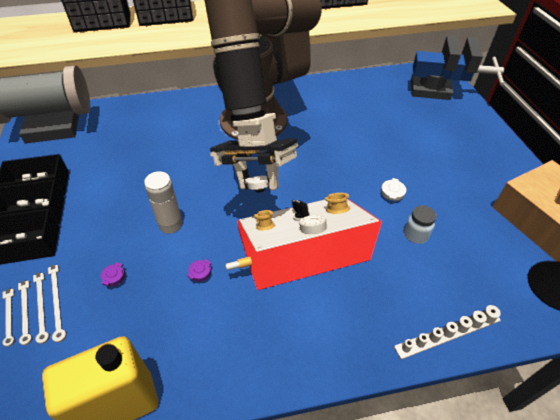

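View pics/t4.png

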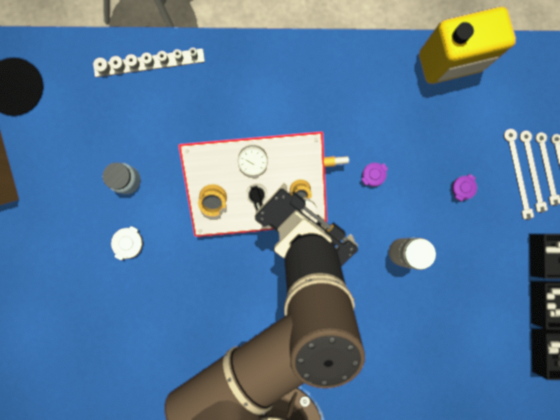

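```bash
python3 - <<'E'
from h import *
p=pickle.load(open('p.pkl','rb'))
s=pickle.load(open('w4.pkl','rb'))
im=s['image'][:,:,::-1].copy()
k=8;x0,y0=235,165
c=cv2.resize(im[y0:y0+75,x0:x0+95],None,fx=k,fy=k,interpolation=cv2.INTER_CUBIC)
for q,r in ((.034,.0225),(.034,.015)):
    t=np.linspace(0,2*np.pi,72)
    P=[tpt(p,[-.015+r*np.cos(a),-.095+r*np.sin(a),q]) for a in t]
    for u in proj(s,P,'wrist'): cv2.circle(c,tuple(int(v) for v in (u-[x0,y0]+.5)*k),2,(255,0,0),-1)
cv2.imwrite('pics/w4c.png',c)
E
```

```text
(no output)
```

View pics/w4c.png

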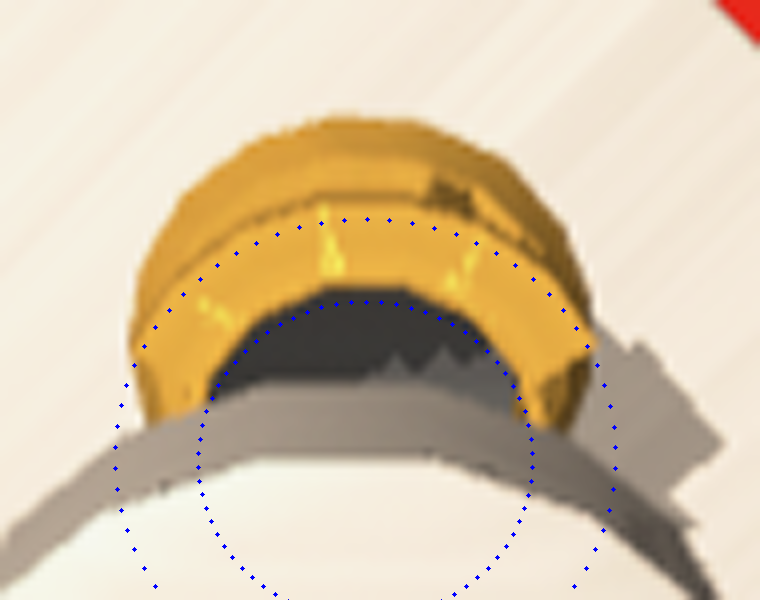

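```bash
python3 -m inch '[{"ax":0,"ay":0,"az":0,"dx":-25,"dy":1,"dz":-10,"fingers":55},{"ax":0,"ay":0,"az":0,"dx":-55,"dy":2,"dz":-20,"fingers":55},{"ax":0,"ay":0,"az":0,"dx":-55,"dy":2,"dz":-20,"fingers":55},{"ax":0,"ay":0,"az":0,"dx":-55,"dy":2,"dz":-20,"fingers":55},{"ax":0,"ay":0,"az":0,"dx":-55,"dy":2,"dz":-20,"fingers":55}]'; python3 - <<'E'
from h import *
p=pickle.load(open('p.pkl','rb'))
s=snap('wrist','w5.png'); pickle.dump(s,open('w5.pkl','wb'))
R,pp,o=cur(); print(pp,o['qvel'])
im=s['image'][:,:,::-1].copy()
m=tpt(p,[-.015,-.095,.034]);u0=proj(s,m,'wrist')[0];print(u0)
k=8;x0,y0=int(u0[0])-48,int(u0[1])-40
c=cv2.resize(im[y0:y0+75,x0:x0+95],None,fx=k,fy=k,interpolation=cv2.INTER_CUBIC)
for q,r in ((.034,.0225),(.034,.015)):
    t=np.linspace(0,2*np.pi,72)
    P=[tpt(p,[-.015+r*np.cos(a),-.095+r*np.sin(a),q]) for a in t]
    for u in proj(s,P,'wrist'): cv2.circle(c,tuple(int(v) for v in (u-[x0,y0]+.5)*k),2,(255,0,0),-1)
cv2.imwrite('pics/w5c.png',c);print(x0,y0)
E
```

```text
clock: 7.85
tool_pos: [0.4647, -0.0346, 0.1948]
orientation: [-158.2, -19.4, -43.5]
force: [0.5, 0.3, -0.3]
opening: 0.0638
[ 0.46469984 -0.03471091  0.19471085] [-0.13121669  0.00534038 -0.02615109 -0.03782735 -0.05992078 -0.07742702]
[281.86568596 156.74032235]
233 116
```

View pics/w5.png

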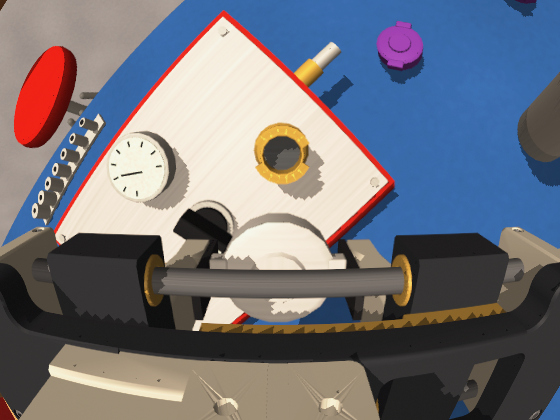

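View pics/w5c.png

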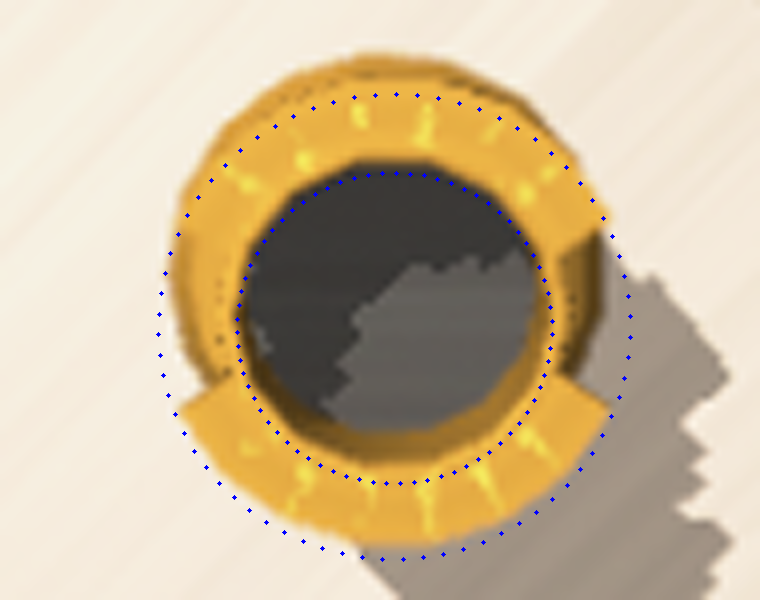

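```bash
python3 - <<'E'
from h import *
p=pickle.load(open('p.pkl','rb'))
s=pickle.load(open('w5.pkl','rb'))
R,pp,o=cur()
n=tframe(*p)[0][:,2]
m=tpt(p,[-.015,-.095,.034]);u0=proj(s,m,'wrist')[0]
m2=wray(s,u0+[0,-1.9],plane=(n,m));print(m,m2,R.T@(m2-m)*1000); np.save('m2.npy',m2)
k=5;x0,y0=205,200
c=cv2.resize(s['image'][y0:y0+120,x0:x0+155,::-1],None,fx=k,fy=k,interpolation=cv2.INTER_CUBIC)
t=np.linspace(0,2*np.pi,72)
for h,r in ((-.0265,.027),(-.0075,.027)):
    P=[pp+R@np.array([r*np.cos(a),r*np.sin(a),h]) for a in t]
    for u in proj(s,P,'wrist'): cv2.circle(c,tuple(int(v) for v in (u-[x0,y0]+.5)*k),2,(255,0,0),-1)
P=[pp+R@np.array([a,b,-.0245]) for a in (-.009,.009) for b in (-.032,.032)]
for u in proj(s,P,'wrist'): cv2.circle(c,tuple(int(v) for v in (u-[x0,y0]+.5)*k),4,(0,0,255),-1)
cv2.imwrite('pics/w5d.png',c)
go(neckR(p,-135),m2+n*(.025-.02),'pre')
E
```

```text
[ 0.53446359 -0.05913809  0.12990895] [ 0.53545186 -0.06008829  0.13042655] [ 1.46504749 -0.00466213 -0.03282649]
pre d [43.4  2.9 83.8] a [ 0.4   1.28 -0.36] |d| 94.4 |a| 1.4 t 7.9
```

View pics/w5d.png

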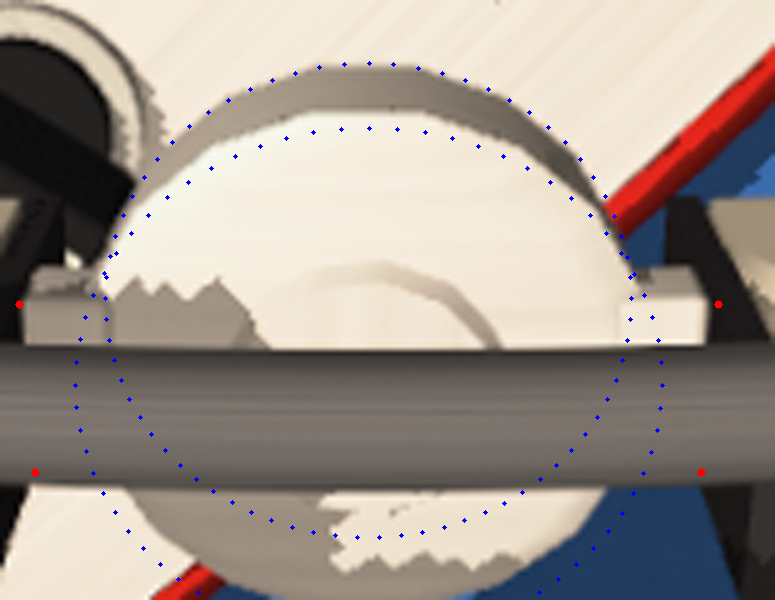

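```bash
python3 -m inch '[{"ax":0.4,"ay":1.2,"az":-0.4,"dx":25,"dy":2,"dz":20,"fingers":55},{"ax":0.4,"ay":1.2,"az":-0.4,"dx":43.6,"dy":2.9,"dz":50,"fingers":55},{"ax":0.4,"ay":1.2,"az":-0.4,"dx":43.6,"dy":2.9,"dz":78,"fingers":55},{"ax":0.4,"ay":1.2,"az":-0.4,"dx":43.6,"dy":2.9,"dz":78,"fingers":55},{"ax":0.4,"ay":1.2,"az":-0.4,"dx":43.6,"dy":2.9,"dz":78,"fingers":55},{"ax":0.4,"ay":1.2,"az":-0.4,"dx":43.6,"dy":2.9,"dz":78,"fingers":55}]'; python3 - <<'E'
from h import *
p=pickle.load(open('p.pkl','rb'))
m2=np.load('m2.npy');n=tframe(*p)[0][:,2]
R,pp,o=cur()
m3=m2+.0002*R[:,0];np.save('m3.npy',m3)
s=snap('scene','s6.png')
for i in range(3):go(neckR(p,-135),m3+n*(.03-.02),'pre'); 
cv2.imwrite('pics/s6c.png',cv2.resize(s['image'][170:260,215:335,::-1],None,fx=6,fy=6,interpolation=cv2.INTER_CUBIC))
E
```

```text
clock: 8.65
tool_pos: [0.5323, -0.0636, 0.1469]
orientation: [-157.7, -20.0, -43.3]
force: [-0.3, 1.0, -0.3]
opening: 0.0633
pre d [-5.7  1.6  6.1] a [-0.18  0.78  0.09] |d| 8.5 |a| 0.8 t 8.7
pre d [-5.7  1.6  6.1] a [-0.18  0.78  0.09] |d| 8.5 |a| 0.8 t 8.7
pre d [-5.7  1.6  6.1] a [-0.18  0.78  0.09] |d| 8.5 |a| 0.8 t 8.7
```

View pics/s6c.png

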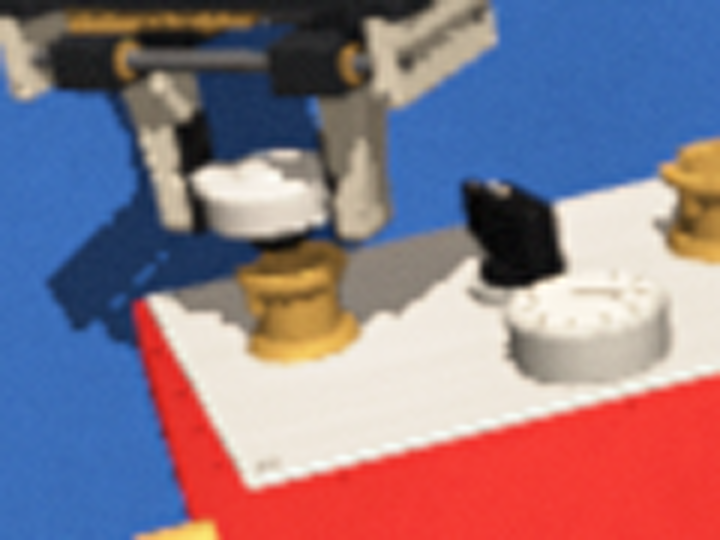

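```bash
python3 -m inch '[{"ax":0,"ay":0,"az":0,"dx":0,"dy":0,"dz":0,"fingers":55},{"ax":0,"ay":0,"az":0,"dx":0,"dy":0,"dz":0,"fingers":55}]'; python3 - <<'E'
from h import *
p=pickle.load(open('p.pkl','rb'))
m3=np.load('m3.npy');n=tframe(*p)[0][:,2]
go(neckR(p,-135),m3+n*(.03-.02),'pre');print(get_obs()['joint_pos'],get_obs()['qvel'])
E
```

```text
clock: 8.95
tool_pos: [0.5324, -0.0636, 0.1465]
orientation: [-157.7, -20.0, -43.3]
force: [-0.5, 0.0, -0.6]
opening: 0.0634
pre d [-5.6  1.4  5.7] a [-0.15  0.81  0.08] |d| 8.1 |a| 0.8 t 8.95
[ 13.16047702  -2.68107203 -58.21932264  32.12587498  -5.90875027
   6.36560919] [-0.06373722  0.24209594 -0.01462499  0.05477748  0.12447872 -0.0994927 ]
```

```bash
cat >> h.py <<'E'
def capgoal(p,m,h,jaw,tilt,off=.02):
    R,_=tframe(*p); n=R[:,2]
    Rt=Rn.from_rotvec(np.radians(tilt)*R[:,1]).as_matrix()@neckR(p,jaw)
    return Rt, m+n*h+off*Rt[:,2]
E
python3 - <<'E'
from h import *
p=pickle.load(open('p.pkl','rb'));m3=np.load('m3.npy')
R,pp,o=cur()
A=neckR(p,-135);print('world err',A[:,2], 'cur z',R[:,2])
for t in (0,1.5,2.5):
    Rt,q=capgoal(p,m3,.034,-135,t);print(t,Rt[:,2],(q-pp)*1000);go(Rt,q)
E
```

```text
world err [ 0.49879351  0.0473538  -0.86542629] cur z [ 0.49053722  0.05847706 -0.86945596]
0 [ 0.49879351  0.0473538  -0.86542629] [-3.746578    2.71194017 -3.91510023]
 d [-5.7  1.3  1.7] a [-0.15  0.81  0.08] |d| 6.1 |a| 0.8 t 8.95
1.5 [ 0.47606977  0.04519649 -0.87824533] [-4.20105275  2.66879384 -4.17148104]
 d [-6.   1.7  1.7] a [-1.21 -0.25  0.09] |d| 6.5 |a| 1.2 t 8.95
2.5 [ 0.46073838  0.04374098 -0.88645749] [-4.5076806   2.63968361 -4.33572425]
 d [-6.3  2.   1.7] a [-1.91 -0.96  0.1 ] |d| 6.8 |a| 2.1 t 8.95
```

```bash
python3 -m inch '[{"ax":-1.9,"ay":-1.0,"az":0.1,"dx":-6.3,"dy":2.0,"dz":1.7,"fingers":55},{"ax":-1.9,"ay":-1.0,"az":0.1,"dx":-6.3,"dy":2.0,"dz":1.7,"fingers":55},{"ax":-1.9,"ay":-1.0,"az":0.1,"dx":-6.3,"dy":2.0,"dz":1.7,"fingers":55},{"ax":-1.9,"ay":-1.0,"az":0.1,"dx":-6.3,"dy":2.0,"dz":1.7,"fingers":55}]'; python3 - <<'E'
from h import *
p=pickle.load(open('p.pkl','rb'));m3=np.load('m3.npy')
Rt,q=capgoal(p,m3,.034,-135,2.5);go(Rt,q)
print(get_obs()['joint_pos'],get_obs()['force'])
E
```

```text
clock: 9.45
tool_pos: [0.5276, -0.0614, 0.1416]
orientation: [-159.8, -19.0, -43.0]
force: [-0.1, 0.0, -1.1]
opening: 0.0635
 d [ 0.1 -0.7 -0.4] a [ 0.03  0.07 -0.03] |d| 0.8 |a| 0.1 t 9.45
[ 15.46764561  -2.30475226 -56.4107699   27.85174838  -9.87797266
   8.54336667] [-0.07275265  0.04982674 -1.14185979]
```

```bash
python3 - <<'E'
from h import *
p=pickle.load(open('p.pkl','rb'));m3=np.load('m3.npy')
for h in (.02,.012,.0035): Rt,q=capgoal(p,m3,h,-135,2.5);go(Rt,q,h)
E
```

```text
0.02 d [ 0.5 -1.1 13.6] a [ 0.03  0.07 -0.03] |d| 13.6 |a| 0.1 t 9.45
0.012 d [ 0.8 -1.4 21.6] a [ 0.03  0.07 -0.03] |d| 21.6 |a| 0.1 t 9.45
0.0035 d [ 1.1 -1.7 30. ] a [ 0.03  0.07 -0.03] |d| 30.1 |a| 0.1 t 9.45
```

```bash
python3 -m inch '[{"ax":0,"ay":0,"az":0,"dx":0.2,"dy":-0.8,"dz":5,"fingers":55},{"ax":0,"ay":0,"az":0,"dx":0.5,"dy":-1.1,"dz":10,"fingers":55},{"ax":0,"ay":0,"az":0,"dx":0.5,"dy":-1.1,"dz":14,"fingers":55},{"ax":0,"ay":0,"az":0,"dx":0.5,"dy":-1.1,"dz":14,"fingers":55}]'; python3 - <<'E'
from h import *
p=pickle.load(open('p.pkl','rb'));m3=np.load('m3.npy')
for h in (.02,.012,.0035): Rt,q=capgoal(p,m3,h,-135,2.5);go(Rt,q,h)
o=get_obs();print(o['joint_pos'],o['force'],o['moment'])
s=snap('scene','s7.png');w=snap('wrist','w7.png')
cv2.imwrite('pics/s7c.png',cv2.resize(s['image'][170:260,215:335,::-1],None,fx=6,fy=6,interpolation=cv2.INTER_CUBIC))
E
```

```text
clock: 9.95
tool_pos: [0.5353, -0.0609, 0.1303]
orientation: [-159.8, -18.9, -43.0]
force: [0.0, -0.0, -1.4]
opening: 0.0636
0.02 d [-0.8 -0.1 -0. ] a [ 0.08  0.19 -0.05] |d| 0.8 |a| 0.2 t 9.95
0.012 d [-0.5 -0.4  8. ] a [ 0.08  0.19 -0.05] |d| 8.0 |a| 0.2 t 9.95
0.0035 d [-0.2 -0.7 16.5] a [ 0.08  0.19 -0.05] |d| 16.5 |a| 0.2 t 9.95
[ 13.06415013  -0.36400114 -58.21563106  34.68469621  -6.03145311
   3.62622763] [ 3.63315537e-02 -5.16610119e-04 -1.40025439e+00] [-0.21233838  1.81087684  0.0036571 ]
```

View pics/s7c.png

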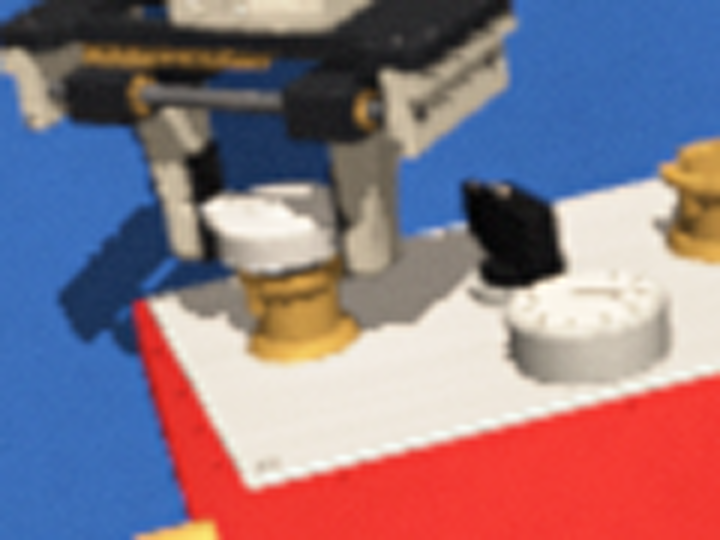

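View pics/w7.png

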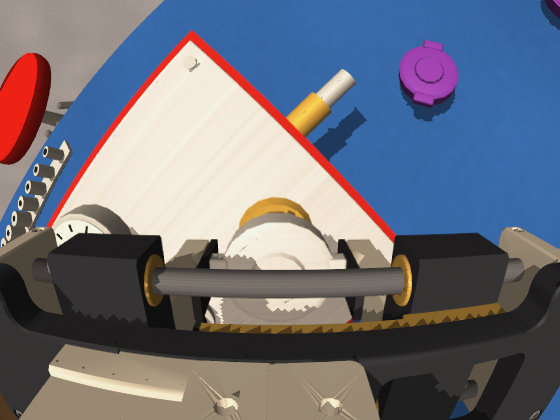

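```bash
cat > kin.py <<'E'
import numpy as np
from scipy.optimize import least_squares
from scipy.spatial.transform import Rotation as Rn
D=[([-47.722,20.591,.633,-.022,-70.136,-16.504],[.29324,-.60742,.22562],[179.905,-.007,-154.233]),
([-14.205,18.217,-.773,.069,-70.529,-22.427],[.5633,-.3409,.2416],[-179.5,.1,-126.6]),
([13.160,-2.681,-58.219,32.126,-5.909,6.366],[.5324,-.0636,.1465],[-157.7,-20,-43.3]),
([15.468,-2.305,-56.411,27.852,-9.878,8.543],[.5276,-.0614,.1416],[-159.8,-19,-43]),
([13.064,-.364,-58.216,34.685,-6.031,3.626],[.5353,-.0609,.1303],[-159.8,-18.9,-43.0])]
S=[1,1,1,1]
def rot(a,d): return Rn.from_euler(a,d,degrees=True).as_matrix()
TOOL0=np.array([[0,0,1],[0,-1,0],[1,0,0]],float)
def fk(q,k,s4=1,s6=1,y0=0):
    a1,l,d1,a2,b,d4,wy,wz,L=k
    R=rot('z',q[0]);p=R@np.array([a1,l,d1])
    R=R@rot('y',q[1]);p=p+R@np.array([0,0,a2])
    R=R@rot('y',-q[2]);p=p+R@np.array([d4,0,b])
    R=R@rot('x',s4*q[3]);p=p+R@np.array([0,wy,wz])
    R=R@rot('y',-q[4]);p=p+R@np.array([L,0,0])
    R=R@rot('x',s6*q[5]+y0)
    return R,p
E
python3 - <<'E'
from kin import *
# orientation: x axis of R should be tool z
for s4 in (1,-1):
    for q,p,e in D:
        R,_=fk(q,[0]*9,s4); T=rot('xyz',e)
        print(s4,np.round(R[:,0],3),np.round(T[:,2],3))
for s4 in (1,-1):
    f=lambda k:np.concatenate([fk(q,k,s4)[1]-p for q,p,e in D]+[1e-3*k])
    r=least_squares(f,[.0,-.2,.3,.4,.0,.35,0,0,.25]);print(s4,np.round(r.x,4),np.round(f(r.x)[:15]*1000,1))
E
```

```text
1 [-0.001  0.001 -1.   ] [-0.001  0.001 -1.   ]
1 [ 0.008 -0.001 -1.   ] [ 0.008 -0.004 -1.   ]
1 [ 0.466  0.165 -0.869] [ 0.491  0.059 -0.869]
1 [ 0.417  0.199 -0.887] [ 0.459  0.044 -0.887]
1 [ 0.431  0.161 -0.888] [ 0.458  0.045 -0.888]
-1 [-0.001  0.001 -1.   ] [-0.001  0.001 -1.   ]
-1 [ 0.008 -0.003 -1.   ] [ 0.008 -0.004 -1.   ]
-1 [ 0.491  0.058 -0.869] [ 0.491  0.059 -0.869]
-1 [ 0.46   0.044 -0.887] [ 0.459  0.044 -0.887]
-1 [ 0.458  0.045 -0.888] [ 0.458  0.045 -0.888]
1 [ 0.3223 -0.2558 -0.1663  0.3324  0.1337  0.1836  0.0627 -0.0362 -0.0558] [-2.   0.2  4.1  1.2 -1.1 -3.8 -7.2 -5.1 -6.4  1.9 13.   1.8  4.4 -5.7
  4.2]
-1 [ 6.000e-04  2.000e-04  1.990e-01  6.003e-01 -0.000e+00  4.635e-01
 -1.920e-01 -2.000e-04  3.769e-01] [-0. -0.  0.  0.  0. -0. -0. -0.  0.  0.  0. -0.  0. -0. -0.]
```

```bash
cat >> kin.py <<'E'
K=[0,0,.199,.6003,0,.4635,-.192,0,.3769]
LO=np.array([-176.03,-82.01,-58.28,-173.87,-174.79,-173.66]);HI=np.array([176.03,121.73,71.71,95.51,-.11,173.66])
def full(q):
    R,p=fk(q,K,-1,s6,Y0); return R@TOOLM,p
# determine s6,Y0,tool mapping
TOOLM=np.array([[0,0,1],[0,1,0],[-1,0,0]],float) # columns: tool x=-z', y=y', z=x'
best=None
for s6 in (1,-1):
    for Y0 in (0,90,180,270):
        e=max(np.linalg.norm(full(q)[0]-rot('xyz',o)) for q,p,o in D)
        if best is None or e<best[0]: best=(e,s6,Y0)
err,s6,Y0=best
def ik(R,p,n=60,seed=0,marg=1.0):
    rng=np.random.default_rng(seed);sol=[]
    def f(q):
        A,b=full(q); return np.r_[(b-p)*1000, Rn.from_matrix(A.T@R).as_rotvec(degrees=True)*5]
    for i in range(n):
        q0=rng.uniform(LO+marg,HI-marg)
        r=least_squares(f,q0,bounds=(LO+marg-.001,HI-marg+.001),max_nfev=150)
        if r.cost<1e-3 and not any(np.abs(r.x-s).max()<.5 for s in sol): sol.append(r.x)
    return sol
E
python3 - <<'E'
from kin import *;import kin
from h import tframe,neckR,capgoal,tpt
import pickle
print(kin.best)
p=pickle.load(open('p.pkl','rb'));m3=np.load('m3.npy')
for h,jaw,t in ((.06,-135,0),(.0035,-135,0),(.0035,-225,0),(.0035,-135,2.5),(.0035,-135,5)):
    R,q=capgoal(p,m3,h,jaw,t);print(h,jaw,t)
    for s in ik(R,q,40,marg=.3): print('  ',np.round(s,1))
E
```

```text
(np.float64(0.001117728473464393), -1, 270)
0.06 -135 0
0.0035 -135 0
0.0035 -225 0
0.0035 -135 2.5
0.0035 -135 5
   [ 15.1   2.5 -54.4  26.3  -9.3  10.2]
```

```bash
cat >> kin.py <<'E'
def mintilt(mid,n,off,marg=.3,N=60,wt=1.0):
    rng=np.random.default_rng(1);out=[]
    def f(q):
        A,b=full(np.r_[q,0]); return np.r_[(b-off*A[:,2]-mid)*1e4,np.degrees(np.arcsin(np.clip(np.linalg.norm(np.cross(A[:,2],-n)),0,1)))+(90 if A[:,2]@-n<0 else 0)]
    lo,hi=LO[:5]+marg,HI[:5]-marg
    for i in range(N):
        r=least_squares(f,rng.uniform(lo,hi),bounds=(lo,hi),max_nfev=200)
        e=f(r.x)
        if np.linalg.norm(e[:3])<10: out.append((e[3],r.x))
    out.sort(key=lambda o:o[0]); return out
E
python3 - <<'E'
from kin import *
from h import tframe,tpt
import pickle
p=pickle.load(open('p.pkl','rb'));m3=np.load('m3.npy');F=tframe(*p)[0];n=F[:,2]
for nm,mid,off in (('neck',m3+.0035*n,.02),('neck pre',m3+.034*n,.02),('sel',tpt(p,[-.015,0,.035]),.019)):
    for e,q in mintilt(mid,n,off)[:40:8]:
        print(nm,round(e,2),np.round(q,1),np.round(F.T@full(np.r_[q,0])[0][:,2],3))
E
```

```text
neck 2.76 [ 11.9   2.1 -58.   31.5  -1.8] [-0.03   0.038 -0.999]
neck 2.78 [ 12.5   2.1 -57.4  29.4  -2.3] [-0.029  0.039 -0.999]
neck 2.81 [ 12.9   2.1 -57.   28.   -2.8] [-0.03   0.039 -0.999]
neck 2.88 [ 13.5   2.1 -56.1  24.6  -3.5] [-0.028  0.042 -0.999]
neck 56.55 [ 24.   26.9 -18.7  14.6 -73.8] [-0.743 -0.379 -0.551]
neck pre 1.37 [ 14.1  -2.6 -58.   29.9  -6.4] [-0.016  0.018 -1.   ]
neck pre 1.45 [ 14.4  -2.5 -57.6  28.6  -6.8] [-0.017  0.019 -1.   ]
neck pre 1.5 [ 14.6  -2.5 -57.4  27.9  -7. ] [-0.017  0.02  -1.   ]
neck pre 1.63 [ 14.9  -2.5 -56.8  26.2  -7.7] [-0.019  0.021 -1.   ]
neck pre 21.79 [ -28.3   -2.8  -52.6 -173.6   -0.4] [ 0.089 -0.36  -0.929]
sel 6.64 [ 24.4   1.5 -58.   35.   -7.6] [-0.098  0.062 -0.993]
sel 6.64 [ 24.4   1.5 -58.   35.   -7.6] [-0.098  0.062 -0.993]
sel 6.64 [ 24.4   1.5 -58.   35.   -7.6] [-0.098  0.062 -0.993]
sel 6.64 [ 24.4   1.5 -58.   35.   -7.6] [-0.098  0.062 -0.993]
sel 14.44 [ -17.4    1.2  -51.9 -173.6   -0.4] [ 0.085 -0.235 -0.968]
```

```bash
cat >> h.py <<'E'
def vgoal(p,m,h,jaw,vx,vy,off=.02):
    F,_=tframe(*p); n=F[:,2]
    z=F@np.array([vx,vy,-np.sqrt(1-vx*vx-vy*vy)])
    A=neckR(p,jaw); ax=np.cross(A[:,2],z); 
    Rt=Rn.from_rotvec(ax/np.linalg.norm(ax)*np.arcsin(np.linalg.norm(ax))).as_matrix()@A if np.linalg.norm(ax)>1e-9 else A
    return Rt, m+n*h+off*Rt[:,2]
E
python3 - <<'E'
from kin import *
from h import vgoal
import pickle
p=pickle.load(open('p.pkl','rb'));m3=np.load('m3.npy')
for v in ((-.035,.035),(-.042,.03),(-.05,.02),(-.06,0)):
  for h,jaw in ((.02,-135),(.0085,-135),(.0035,-135),(.0025,-135),(.0035,-225)):
    R,q=vgoal(p,m3,h,jaw,*v);print(v,h,jaw,[np.round(s,1) for s in ik(R,q,14,marg=.1)])
E
```

```text
(-0.035, 0.035) 0.02 -135 [array([ 15.6,  -0.1, -53.5,  17.9,  -9.1,  18.4])]
(-0.035, 0.035) 0.0085 -135 [array([ 14.4,   1.5, -55.3,  23. ,  -5.7,  14.3])]
(-0.035, 0.035) 0.0035 -135 [array([ 12.9,   2.1, -57. ,  28.5,  -3.2,  10. ])]
(-0.035, 0.035) 0.0025 -135 [array([ 12.2,   2.2, -57.6,  30.9,  -2.3,   8.1])]
(-0.035, 0.035) 0.0035 -225 [array([ 12.9,   2.1, -57. ,  28.5,  -3.2, -80. ])]
(-0.042, 0.03) 0.02 -135 [array([ 15.7,  -0.1, -53.5,  18.7,  -9.5,  17.5])]
(-0.042, 0.03) 0.0085 -135 [array([ 14.4,   1.5, -55.2,  23.6,  -6.2,  13.5])]
(-0.042, 0.03) 0.0035 -135 [array([ 13.2,   2.1, -56.7,  28.4,  -4. ,   9.8])]
(-0.042, 0.03) 0.0025 -135 [array([ 12.7,   2.3, -57.2,  30.1,  -3.3,   8.5])]
(-0.042, 0.03) 0.0035 -225 [array([ 13.2,   2.1, -56.7,  28.4,  -4. , -80.2])]
(-0.05, 0.02) 0.02 -135 [array([ 15.6,  -0.1, -54.2,  21.7,  -9.5,  14.6])]
(-0.05, 0.02) 0.0085 -135 [array([ 13.9,   1.5, -56.3,  27.9,  -5.8,   9.7])]
(-0.05, 0.02) 0.0035 -135 [array([ 11.8,   2.1, -58.2,  34.9,  -3.1,   4.4])]
(-0.05, 0.02) 0.0025 -135 []
(-0.05, 0.02) 0.0035 -225 [array([ 11.8,   2.1, -58.2,  34.9,  -3.1, -85.6])]
(-0.06, 0) 0.02 -135 [array([ 14.9,  -0.2, -56.2,  29.1,  -8.7,   7.7])]
(-0.06, 0) 0.0085 -135 []
(-0.06, 0) 0.0035 -135 []
(-0.06, 0) 0.0025 -135 []
(-0.06, 0) 0.0035 -225 []
```

```bash
python3 - <<'E'
from h import *
p=pickle.load(open('p.pkl','rb'));m3=np.load('m3.npy')
for h in (.02,.0085,.0035): go(*vgoal(p,m3,h,-135,-.042,.033),h)
E
```

```text
0.02 d [-1.3 -0.3  0.2] a [ 1.45 -1.1  -0.09] |d| 1.3 |a| 1.8 t 10.05
0.0085 d [-0.9 -0.6 11.7] a [ 1.45 -1.1  -0.09] |d| 11.7 |a| 1.8 t 10.05
0.0035 d [-0.7 -0.8 16.7] a [ 1.45 -1.1  -0.09] |d| 16.7 |a| 1.8 t 10.05
```

```bash
python3 -m inch '[{"ax":1.45,"ay":-1.1,"az":-0.1,"dx":-1.3,"dy":-0.3,"dz":0,"fingers":55},{"ax":1.45,"ay":-1.1,"az":-0.1,"dx":-1.3,"dy":-0.3,"dz":0,"fingers":55},{"ax":1.45,"ay":-1.1,"az":-0.1,"dx":-1.3,"dy":-0.3,"dz":0,"fingers":55}]'; python3 - <<'E'
from h import *
p=pickle.load(open('p.pkl','rb'));m3=np.load('m3.npy')
for h in (.02,.0085,.0035): go(*vgoal(p,m3,h,-135,-.042,.033),h)
o=get_obs();print(o['joint_pos'],o['force'],o['moment'])
E
```

```text
clock: 10.42
tool_pos: [0.5355, -0.0591, 0.1309]
orientation: [-158.5, -18.0, -42.4]
force: [-0.2, -0.8, -1.1]
opening: 0.0637
0.02 d [-0.3  1.1  0.3] a [-0.02 -0.05  0.11] |d| 1.2 |a| 0.1 t 10.425
0.0085 d [ 0.3  1.  11.8] a [-0.02 -0.05  0.11] |d| 11.9 |a| 0.1 t 10.425
0.0035 d [ 0.5  1.  16.8] a [-0.02 -0.05  0.11] |d| 16.9 |a| 0.1 t 10.425
[ 15.79892604  -0.13233684 -52.96498423  17.28350172  -9.98812464
  18.92668249] [-0.19505038 -0.7696765  -1.09243181] [-3.16959288e-01  1.84242867e+00 -4.61545979e-04]
```

```bash
python3 -m inch '[{"ax":0,"ay":0,"az":0,"dx":0,"dy":0.9,"dz":0.3,"fingers":55},{"ax":0,"ay":0,"az":0,"dx":0.1,"dy":0.9,"dz":4,"fingers":55},{"ax":0,"ay":0,"az":0,"dx":0.2,"dy":0.9,"dz":8,"fingers":55},{"ax":0,"ay":0,"az":0,"dx":0.3,"dy":0.9,"dz":11,"fingers":55},{"ax":0,"ay":0,"az":0,"dx":0.3,"dy":0.9,"dz":11,"fingers":55}]'; python3 - <<'E'
from h import *
p=pickle.load(open('p.pkl','rb'));m3=np.load('m3.npy')
for h in (.0085,.0035): go(*vgoal(p,m3,h,-135,-.042,.033),h)
o=get_obs();print(o['joint_pos'],o['force'],o['moment'])
s=snap('scene','s8.png');w=snap('wrist','w8.png')
a=cv2.resize(s['image'][180:240,225:305,::-1],None,fx=5,fy=5,interpolation=cv2.INTER_CUBIC)
b=cv2.resize(w['image'][180:280,200:360,::-1],None,fx=2.5,fy=3,interpolation=cv2.INTER_CUBIC)
cv2.imwrite('pics/c8.png',np.hstack([a,b]))
E
```

```text
clock: 11.05
tool_pos: [0.5393, -0.0597, 0.1197]
orientation: [-158.6, -17.9, -42.5]
force: [-0.1, -0.7, -0.6]
opening: 0.0637
0.0085 d [ 0.6 -1.3  0.3] a [0.05 0.03 0.04] |d| 1.5 |a| 0.1 t 11.05
0.0035 d [ 0.9 -1.3  5.2] a [0.05 0.03 0.04] |d| 5.5 |a| 0.1 t 11.05
[ 14.82695793   1.42338879 -54.45765846  20.76421086  -7.01061279
  16.1233801 ] [-0.10918684 -0.72608971 -0.61289125] [-0.32328956  1.785373   -0.00650668]
```

View pics/c8.png

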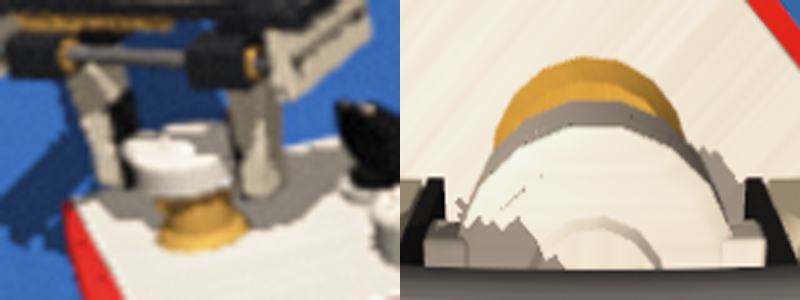

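```bash
python3 -m inch '[{"ax":0,"ay":0,"az":0,"dx":0.6,"dy":-0.8,"dz":0.5,"fingers":55},{"ax":0,"ay":0,"az":0,"dx":0.8,"dy":-0.8,"dz":3,"fingers":55},{"ax":0,"ay":0,"az":0,"dx":0.8,"dy":-0.8,"dz":5.5,"fingers":55},{"ax":0,"ay":0,"az":0,"dx":0.8,"dy":-0.8,"dz":5.5,"fingers":55},{"ax":0,"ay":0,"az":0,"dx":0.8,"dy":-0.8,"dz":5.5,"fingers":55}]'; python3 - <<'E'
from h import *
p=pickle.load(open('p.pkl','rb'));m3=np.load('m3.npy')
for h in (.0085,.0035): go(*vgoal(p,m3,h,-135,-.042,.033),h)
R,q,o=cur();print(o['joint_pos'],o['force'],R.T@o['force'],R.T@o['moment'])
E
```

```text
clock: 11.78
tool_pos: [0.5432, -0.0588, 0.1162]
orientation: [-158.5, -18.0, -42.5]
force: [-3.3, 1.1, 5.2]
opening: 0.0635
0.0085 d [-0.5  0.3 -4.7] a [-0.05 -0.02  0.04] |d| 4.8 |a| 0.1 t 11.775
0.0035 d [-0.3  0.3  0.3] a [-0.05 -0.02  0.04] |d| 0.5 |a| 0.1 t 11.775
[ 14.11052984   2.12942422 -55.3485994   23.83144582  -5.28111402
  13.65062515] [-3.29899859  1.10674096  5.23305595] [-1.41228007 -0.87492635 -6.06078466] [-0.94307427 -1.90344744 -0.01717214]
```

```bash
python3 -m inch '[{"ax":0,"ay":0,"az":8,"dx":0,"dy":0.3,"dz":0.3,"fingers":55},{"ax":0,"ay":0,"az":16,"dx":0,"dy":0.3,"dz":0.3,"fingers":55},{"ax":0,"ay":0,"az":24,"dx":0,"dy":0.3,"dz":0.3,"fingers":55},{"ax":0,"ay":0,"az":32,"dx":0,"dy":0.3,"dz":0.3,"fingers":55},{"ax":0,"ay":0,"az":32,"dx":0,"dy":0.3,"dz":0.3,"fingers":55}]'; python3 - <<'E'
from h import *
p=pickle.load(open('p.pkl','rb'));m3=np.load('m3.npy')
for j in (-135,-225): go(*vgoal(p,m3,.0035,j,-.042,.033),j)
R,q,o=cur();print(o['joint_pos'],o['force'],R.T@o['force'],R.T@o['moment'],o['opening'])
s=snap('scene','s9.png');w=snap('wrist','w9.png')
a=cv2.resize(s['image'][180:240,225:305,::-1],None,fx=5,fy=5,interpolation=cv2.INTER_CUBIC)
b=cv2.resize(w['image'][180:280,200:360,::-1],None,fx=2.5,fy=3,interpolation=cv2.INTER_CUBIC)
cv2.imwrite('pics/c9.png',np.hstack([a,b]))
E
```

```text
clock: 12.4
tool_pos: [0.5436, -0.0589, 0.1163]
orientation: [-152.5, -4.3, -72.2]
force: [-3.0, 0.5, 6.7]
opening: 0.0634
-135 d [-0.3  0.7  0.1] a [-9.000e-02 -2.000e-02 -3.207e+01] |d| 0.8 |a| 32.1 t 12.4
-225 d [-0.3  0.7  0.1] a [-0.08  0.06 57.93] |d| 0.8 |a| 57.9 t 12.4
[ 14.03527711   2.15925016 -55.3959938   24.02299036  -5.15025727
 -18.58769404] [-2.96131217  0.50521845  6.74440801] [-0.87276395 -0.78958903 -7.28879188] [-1.51186682 -0.50893094  0.05811084] 0.06342856187062952
```

View pics/c9.png

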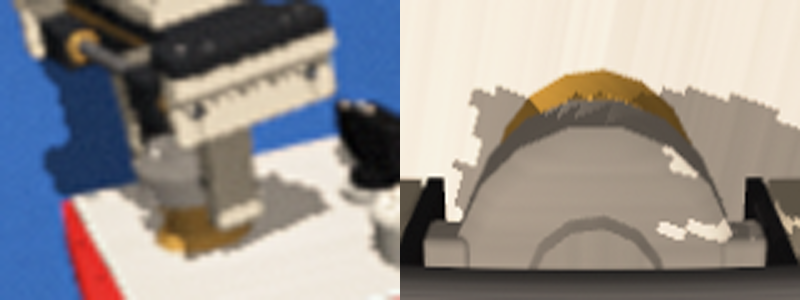

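```bash
python3 -m inch '[{"ax":0,"ay":0,"az":9,"dx":0,"dy":0.3,"dz":0,"fingers":55},{"ax":0,"ay":0,"az":18,"dx":0,"dy":0.3,"dz":0,"fingers":55},{"ax":0,"ay":0,"az":27,"dx":0,"dy":0.3,"dz":0,"fingers":55},{"ax":0,"ay":0,"az":36,"dx":0,"dy":0.3,"dz":0,"fingers":55},{"ax":0,"ay":0,"az":45,"dx":0,"dy":0.3,"dz":0,"fingers":55},{"ax":0,"ay":0,"az":53,"dx":0,"dy":0.3,"dz":0,"fingers":55},{"ax":0,"ay":0,"az":58,"dx":0,"dy":0.3,"dz":0,"fingers":55},{"ax":0,"ay":0,"az":58,"dx":0,"dy":0.3,"dz":0,"fingers":55}]'; python3 - <<'E'
from h import *
p=pickle.load(open('p.pkl','rb'));m3=np.load('m3.npy')
for j in (-225,): go(*vgoal(p,m3,.0035,j,-.042,.033),j)
R,q,o=cur();print(o['joint_pos'],o['force'],R.T@o['force'],R.T@o['moment'],o['opening'])
s=snap('scene','s10.png');w=snap('wrist','w10.png')
a=cv2.resize(s['image'][180:240,225:305,::-1],None,fx=5,fy=5,interpolation=cv2.INTER_CUBIC)
b=cv2.resize(w['image'][180:280,200:360,::-1],None,fx=2.5,fy=3,interpolation=cv2.INTER_CUBIC)
cv2.imwrite('pics/c10.png',np.hstack([a,b]))
E
```

```text
clock: 13.5
tool_pos: [0.5432, -0.0591, 0.1159]
orientation: [-160.8, 20.4, -125.5]
force: [-1.8, -0.1, 6.0]
opening: 0.0637
-225 d [-0.1  0.3  0. ] a [-0.03  0.06  0.07] |d| 0.3 |a| 0.1 t 13.5
[ 13.99471482   2.15881155 -55.48086095  24.1498441   -5.0943904
 -76.53939295] [-1.80348964 -0.1302031   5.99114671] [-1.01147475 -0.66739215 -6.13961507] [-0.94630102  1.00272286  0.01403684] 0.06368436530697702
```

View pics/c10.png

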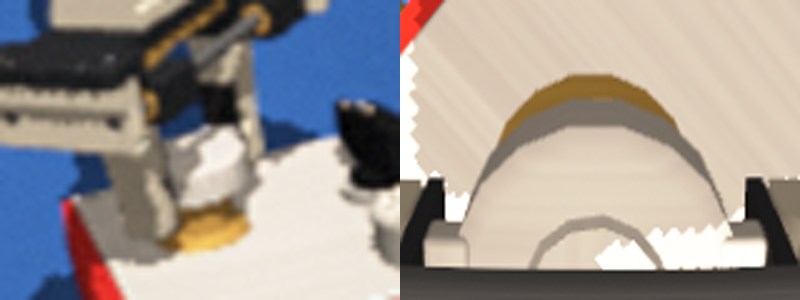

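```bash
for i in 1 2; do :; done; python3 -m inch '[{"ax":0,"ay":0,"az":3,"dx":0,"dy":0,"dz":0,"fingers":55},{"ax":0,"ay":0,"az":6,"dx":0,"dy":0,"dz":0,"fingers":55},{"ax":0,"ay":0,"az":6,"dx":0,"dy":0,"dz":0,"fingers":55}]'; python3 - <<'E'
from h import *
p=pickle.load(open('p.pkl','rb'));m3=np.load('m3.npy')
for j in (-225,): go(*vgoal(p,m3,.0035,j,-.042,.033),j)
R,q,o=cur();print(o['joint_pos'],o['force'],R.T@o['force'],R.T@o['moment'],o['opening'])
E
```

```text
clock: 13.98
tool_pos: [0.5429, -0.0593, 0.1157]
orientation: [-163.0, 22.2, -131.5]
force: [-2.8, -0.7, 5.8]
opening: 0.0633
-225 d [-0.4  0.2  0. ] a [-0.02  0.02 -5.8 ] |d| 0.4 |a| 5.8 t 13.975
[ 13.99293461   2.15850508 -55.49800199  24.17531047  -5.11733952
 -82.4373813 ] [-2.79844745 -0.74490509  5.77526332] [ 0.04769217 -0.30193685 -6.45340358] [-0.74830082  1.40167124 -0.52577896] 0.06328478143844593
```

```bash
python3 -m inch '[{"ax":0,"ay":0,"az":0,"dx":0,"dy":0,"dz":0,"fingers":80},{"ax":0,"ay":0,"az":0,"dx":0,"dy":0,"dz":0,"fingers":86},{"ax":0,"ay":0,"az":0,"dx":0,"dy":0,"dz":0,"fingers":86},{"ax":0,"ay":0,"az":0,"dx":0,"dy":0,"dz":0,"fingers":86}]'; python3 - <<'E'
from h import *
R,q,o=cur();print(R.T@o['force'],R.T@o['moment'],o['opening'])
w=snap('wrist','w11.png')
E
```

```text
clock: 14.48
tool_pos: [0.5427, -0.0593, 0.1153]
orientation: [-163.1, 22.3, -131.7]
force: [-0.2, -0.7, 0.1]
opening: 0.0855
[ 0.55290447 -0.3970704  -0.2316016 ] [-0.9500672   1.29443602 -0.02874315] 0.08546363504419063
```

View pics/w11.png

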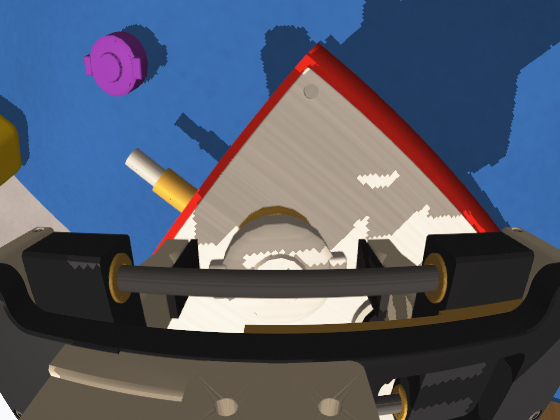

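```bash
python3 -m inch '[{"ax":0,"ay":0,"az":0,"dx":0,"dy":0,"dz":-15,"fingers":86},{"ax":0,"ay":0,"az":0,"dx":0,"dy":0,"dz":-35,"fingers":86},{"ax":0,"ay":0,"az":0,"dx":0,"dy":0,"dz":-60,"fingers":86},{"ax":0,"ay":0,"az":0,"dx":-30,"dy":0,"dz":-80,"fingers":86},{"ax":0,"ay":0,"az":0,"dx":-60,"dy":0,"dz":-80,"fingers":86},{"ax":0,"ay":0,"az":0,"dx":-60,"dy":0,"dz":-80,"fingers":86}]'; python3 - <<'E'
from h import *
w=snap('wrist','w12.png');pickle.dump(w,open('w12.pkl','wb'));s=snap('scene','s12.png')
p=pickle.load(open('p.pkl','rb'));m3=np.load('m3.npy');n=tframe(*p)[0][:,2]
print(get_obs()['tool_pos'],get_obs()['joint_pos'],proj(w,[m3+n*.0055,tpt(p,[-.015,0,.028])],'wrist'))
for t in ['selector_grip','selector_nose','cap_mid']:
    print(t,[(round(r['score'],2),np.round(r['position'],1).tolist()) for r in landmark_of(t,'wrist')][:4])
cv2.imwrite('pics/s12c.png',cv2.resize(s['image'][170:260,225:345,::-1],None,fx=6,fy=6,interpolation=cv2.INTER_CUBIC))
E
```

```text
clock: 15.28
tool_pos: [0.5443, -0.0226, 0.2104]
orientation: [-163.0, 22.4, -131.5]
force: [0.1, -0.8, -0.5]
opening: 0.0861
[ 0.54239547 -0.02396217  0.208375  ] [ 21.81751416  -6.45906744 -44.93754377  13.5097674  -25.00837948
 -77.74933532] [[278.67518245 131.86210638]
 [376.1368393  212.29197561]]
selector_grip [(0.59, [371.1, 214.3]), (0.37, [401.2, 163.2])]
selector_nose [(0.82, [398.8, 160.9])]
cap_mid [(0.9, [152.2, 16.0]), (0.6, [274.7, 130.5])]
```

View pics/w12.png

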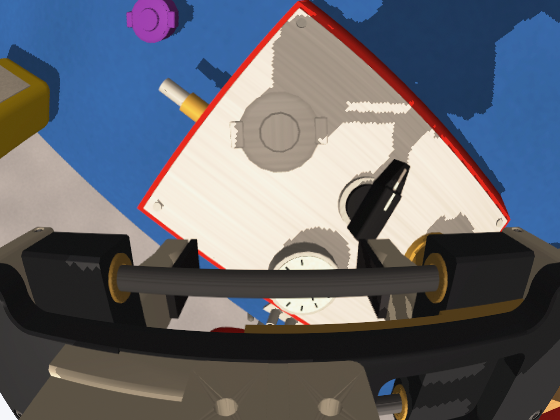

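View pics/s12c.png

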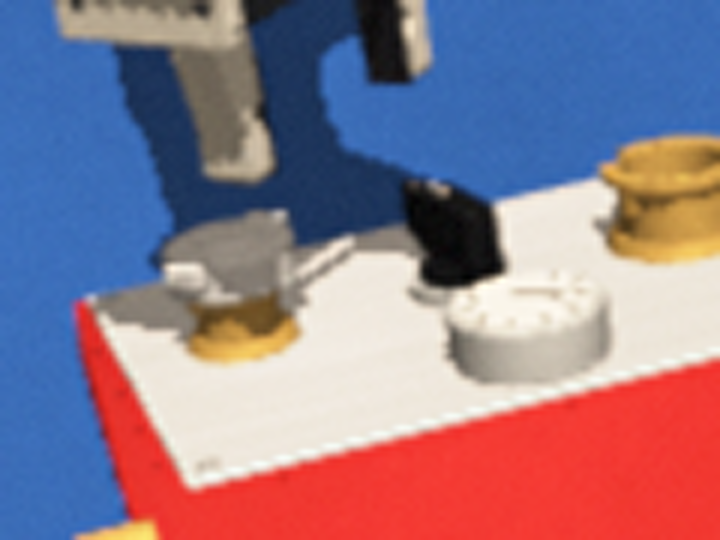

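```bash
python3 - <<'E'
from h import *
w=pickle.load(open('w12.pkl','rb'));p=pickle.load(open('p.pkl','rb'))
x0,y0,k=320,145,6
c=cv2.resize(w['image'][y0:y0+100,x0:x0+130,::-1],None,fx=k,fy=k,interpolation=cv2.INTER_CUBIC)
def dot(P,col):
    for u in proj(w,P,'wrist'): cv2.circle(c,tuple(int(v) for v in (u-[x0,y0]+.5)*k),3,col,-1)
for th,col in ((3.3,(0,0,255)),(3.5,(0,255,0)),(3.7,(255,0,0))):
    e=np.array([np.cos(th),np.sin(th),0]);f=np.array([-np.sin(th),np.cos(th),0])
    P=[SEL+r*e+[0,0,.04] for r in np.linspace(-.023,.044,12)]
    dot([tpt(p,q) for q in P],col)
dot([tpt(p,SEL+[.018*np.cos(a),.018*np.sin(a),.012]) for a in np.linspace(0,6.28,40)],(255,0,255))
cv2.imwrite('pics/w12c.png',c)
E
```

```text
(no output)
```

View pics/w12c.png

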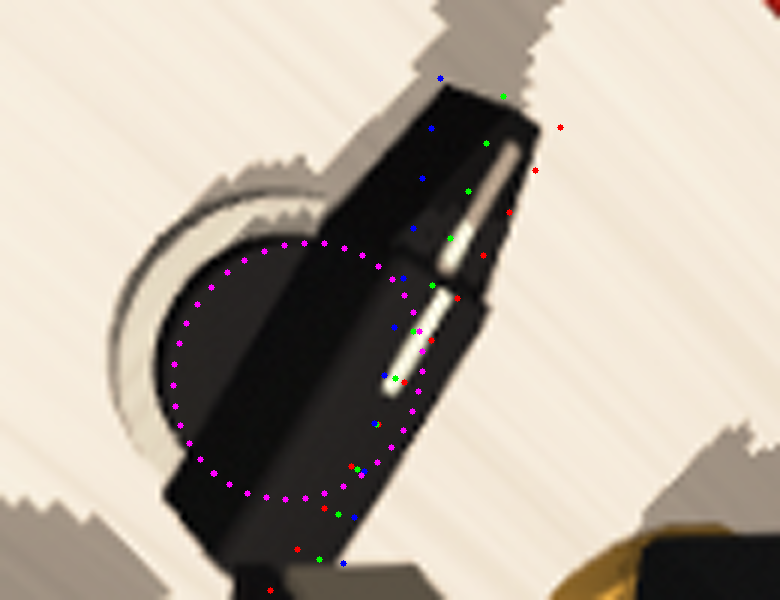

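```bash
python3 - <<'E'
from kin import *
from h import *
p=pickle.load(open('p.pkl','rb'));m3=np.load('m3.npy');sh=m3-tpt(p,[-.015,-.095,.034]);print(sh)
F=tframe(*p)[0];n=F[:,2]
g=tpt(p,SEL)+sh; np.save('g.npy',g)
for h in (.035,.039,.042):
    e,q=mintilt(g+n*h,n,.019,marg=.4,N=20)[0];print(h,round(e,2),np.round(q,1),np.round(F.T@full(np.r_[q,0])[0][:,2],3))
for v in ((-.09,.07),(-.09,.08),(-.1,.06),(-.1,.08)):
  for h,jaw in ((.08,104.2),(.039,104.2),(.039,180)):
    R,q=vgoal(p,g,h,jaw,*v,off=.019);print(v,h,jaw,[np.round(s,1) for s in ik(R,q,14,marg=.3)])
E
```

```text
[ 0.001125   -0.00107906  0.00058616]
0.035 6.55 [ 24.2   1.5 -57.9  35.   -7.6] [-0.096  0.061 -0.993]
0.039 6.36 [ 24.6   0.9 -57.9  34.7  -8.2] [-0.094  0.059 -0.994]
0.042 6.23 [ 24.8   0.4 -57.9  34.5  -8.7] [-0.092  0.057 -0.994]
(-0.09, 0.07) 0.08 104.2 [array([  29.3,   -4.7,  -53.1,   19.9,  -18.1, -116.3])]
(-0.09, 0.07) 0.039 104.2 [array([  25. ,    0.9,  -57.2,   31.4,   -8.3, -124.5])]
(-0.09, 0.07) 0.039 180 [array([ 25. ,   0.9, -57.2,  31.4,  -8.3, -48.7])]
(-0.09, 0.08) 0.08 104.2 [array([  29.2,   -4.6,  -52.3,   17.6,  -18.5, -113.8])]
(-0.09, 0.08) 0.039 104.2 [array([  25.8,    1. ,  -55.7,   26.3,   -9.3, -120.1])]
(-0.09, 0.08) 0.039 180 [array([ 25.8,   1. , -55.7,  26.3,  -9.3, -44.3])]
(-0.1, 0.06) 0.08 104.2 [array([  29.6,   -4.5,  -52.8,   20.3,  -19.1, -116.9])]
(-0.1, 0.06) 0.039 104.2 [array([  25.6,    1. ,  -56.6,   30.7,   -9.7, -124.3])]
(-0.1, 0.06) 0.039 180 [array([ 25.6,   1. , -56.6,  30.7,  -9.7, -48.5])]
(-0.1, 0.08) 0.08 104.2 [array([  29.2,   -4.4,  -51.2,   15.9,  -19.7, -112.2])]
(-0.1, 0.08) 0.039 104.2 [array([  26.6,    1.2,  -54. ,   22.2,  -11.2, -116.6])]
(-0.1, 0.08) 0.039 180 [array([ 26.6,   1.2, -54. ,  22.2, -11.2, -40.8])]
```

```bash
python3 - <<'E'
from h import *
p=pickle.load(open('p.pkl','rb'));g=np.load('g.npy')
go(*vgoal(p,g,.085,104.2,-.095,.075,off=.012),'pre')
E
```

```text
pre d [-0.8 76.7 27.2] a [-3.53  1.59 24.8 ] |d| 81.4 |a| 25.1 t 15.525
```

```bash
python3 -m inch '[{"ax":-1,"ay":0.5,"az":8,"dx":0,"dy":25,"dz":0,"fingers":45},{"ax":-2.2,"ay":1,"az":16,"dx":0,"dy":55,"dz":8,"fingers":45},{"ax":-3.5,"ay":1.6,"az":24.8,"dx":-0.8,"dy":76.7,"dz":20,"fingers":45},{"ax":-3.5,"ay":1.6,"az":24.8,"dx":-0.8,"dy":76.7,"dz":27,"fingers":45},{"ax":-3.5,"ay":1.6,"az":24.8,"dx":-0.8,"dy":76.7,"dz":27,"fingers":45},{"ax":-3.5,"ay":1.6,"az":24.8,"dx":-0.8,"dy":76.7,"dz":27,"fingers":45}]'; python3 - <<'E'
from h import *
p=pickle.load(open('p.pkl','rb'));g=np.load('g.npy')
go(*vgoal(p,g,.085,104.2,-.095,.075,off=.012),'pre')
go(*vgoal(p,g,.055,104.2,-.095,.075,off=.012),'55')
go(*vgoal(p,g,.032,104.2,-.095,.075,off=.012),'32')
w=snap('wrist','w13.png');pickle.dump(w,open('w13.pkl','wb'));print(get_obs()['joint_pos'])
c=w['image'][:,:,::-1].copy()
for h in (.012,.04):
  for u in proj(w,[g+tframe(*p)[0]@np.array([r*np.cos(3.39),r*np.sin(3.39),h]) for r in np.linspace(-.023,.044,12)],'wrist'): cv2.circle(c,tuple(int(v) for v in u),1,(0,0,255),-1)
cv2.imwrite('pics/w13.png',c)
E
```

```text
clock: 16.27
tool_pos: [0.507, 0.0333, 0.1649]
orientation: [-177.5, 24.9, -158.6]
force: [0.2, 0.4, 0.1]
opening: 0.0451
pre d [1.3 0.3 0.7] a [-0.07  0.07  0.08] |d| 1.5 |a| 0.1 t 16.275
55 d [-0.9 -2.5 30.5] a [-0.07  0.07  0.08] |d| 30.6 |a| 0.1 t 16.275
32 d [-2.6 -4.7 53.3] a [-0.07  0.07  0.08] |d| 53.6 |a| 0.1 t 16.275
[  29.83799536   -6.20979221  -51.275415     16.65445542  -21.3954265
 -113.29220376]
```

View pics/w13.png

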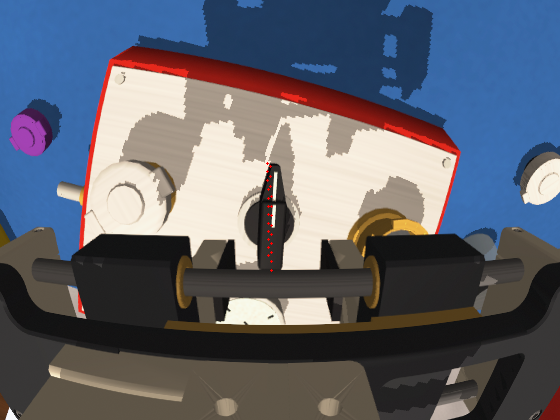

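```bash
python3 -m inch '[{"ax":0,"ay":0,"az":0,"dx":-0.5,"dy":-1.5,"dz":15,"fingers":45},{"ax":0,"ay":0,"az":0,"dx":-0.9,"dy":-2.5,"dz":30,"fingers":45},{"ax":0,"ay":0,"az":0,"dx":-1.7,"dy":-3.5,"dz":41,"fingers":45},{"ax":0,"ay":0,"az":0,"dx":-2.6,"dy":-4.7,"dz":50,"fingers":45},{"ax":0,"ay":0,"az":0,"dx":-2.6,"dy":-4.7,"dz":53,"fingers":45},{"ax":0,"ay":0,"az":0,"dx":-2.6,"dy":-4.7,"dz":53,"fingers":45}]'; python3 - <<'E'
from h import *
p=pickle.load(open('p.pkl','rb'));g=np.load('g.npy')
go(*vgoal(p,g,.032,104.2,-.095,.075,off=.012),'32')
w=snap('wrist','w14.png');s=snap('scene','s14.png');o=get_obs();print(o['joint_pos'],o['force'])
cv2.imwrite('pics/s14c.png',cv2.resize(s['image'][170:260,225:345,::-1],None,fx=6,fy=6,interpolation=cv2.INTER_CUBIC))
E
```

```text
clock: 17.08
tool_pos: [0.5321, 0.0359, 0.118]
orientation: [-177.6, 24.9, -158.7]
force: [-0.2, -0.1, -0.2]
opening: 0.0449
32 d [-0.3 -0.2  0.3] a [-0.06  0.06  0.02] |d| 0.4 |a| 0.1 t 17.075
[  25.92770187    0.92046261  -55.6459982    26.66261035   -9.75122415
 -120.51747179] [ 0.07912115 -0.15604244  0.12056684]
```

View pics/w14.png

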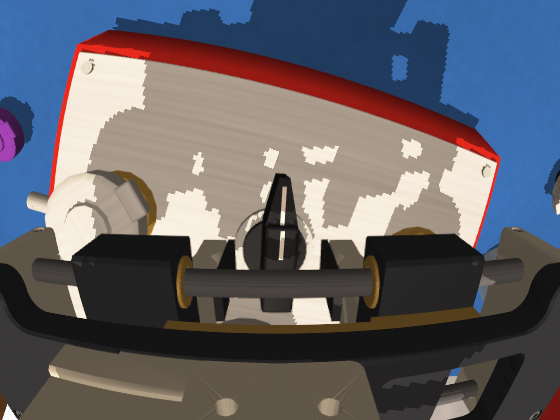

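View pics/s14c.png

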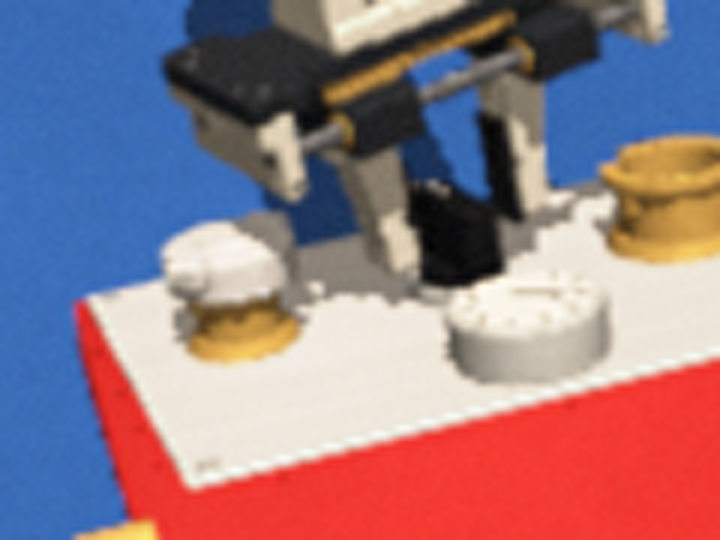

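```bash
python3 -m inch '[{"ax":0,"ay":0,"az":0,"dx":0,"dy":0,"dz":0,"fingers":8},{"ax":0,"ay":0,"az":0,"dx":0,"dy":0,"dz":0,"fingers":8},{"ax":0,"ay":0,"az":0,"dx":0,"dy":0,"dz":0,"fingers":8},{"ax":0,"ay":0,"az":0,"dx":0,"dy":0,"dz":0,"fingers":8},{"ax":0,"ay":0,"az":0,"dx":0,"dy":0,"dz":0,"fingers":8}]'; python3 - <<'E'
from h import *
p=pickle.load(open('p.pkl','rb'));g=np.load('g.npy')
go(*vgoal(p,g,.032,104.2,-.095,.075,off=.012),'32')
go(*vgoal(p,g,.032,180,-.095,.075,off=.012),'end')
R,q,o=cur();print(R.T@o['force'],R.T@o['moment'],o['opening'])
E
```

```text
clock: 17.8
tool_pos: [0.5322, 0.0359, 0.1181]
orientation: [-177.6, 24.9, -158.7]
force: [3.4, -3.8, -0.2]
opening: 0.0168
32 d [-0.1 -0.2  0.3] a [-0.06  0.06 -0.01] |d| 0.3 |a| 0.1 t 17.8
end d [-0.1 -0.2  0.3] a [-1.000e-01  1.000e-02 -7.581e+01] |d| 0.3 |a| 75.8 t 17.8
[-1.50355426 -4.67055117  1.15132269] [1.95209912 0.82658277 0.10319234] 0.016752308720913805
```

Gripped at 16.8 mm. Turn CCW (az negative), first half then check.

```bash
python3 -m inch '[{"ax":0,"ay":0,"az":-8,"dx":0,"dy":0,"dz":0,"fingers":8},{"ax":0,"ay":0,"az":-16,"dx":0,"dy":0,"dz":0,"fingers":8},{"ax":0,"ay":0,"az":-24,"dx":0,"dy":0,"dz":0,"fingers":8},{"ax":0,"ay":0,"az":-32,"dx":0,"dy":0,"dz":0,"fingers":8},{"ax":0,"ay":0,"az":-38,"dx":0,"dy":0,"dz":0,"fingers":8},{"ax":0,"ay":0,"az":-38,"dx":0,"dy":0,"dz":0,"fingers":8}]'; python3 - <<'E'
from h import *
p=pickle.load(open('p.pkl','rb'));g=np.load('g.npy')
go(*vgoal(p,g,.032,180,-.095,.075,off=.012),'end')
R,q,o=cur();print(R.T@o['force'],R.T@o['moment'],o['opening'])
w=snap('wrist','w15.png')
E
```

```text
clock: 18.55
tool_pos: [0.5322, 0.0361, 0.1181]
orientation: [-162.3, 18.0, -118.4]
force: [0.6, -2.6, 1.0]
opening: 0.0168
end d [ 0.2 -0.4  0.3] a [ -0.09  -0.   -37.83] |d| 0.5 |a| 37.8 t 18.55
[ 1.64231578 -2.15135747 -0.9353705 ] [ 0.67409065  1.79673365 -0.04631675] 0.01683746717611533
```

View pics/w15.png

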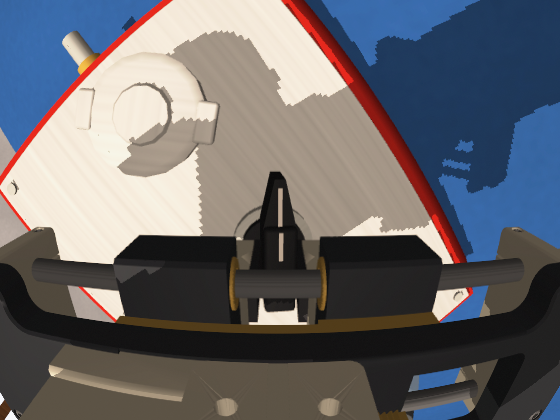

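The selector follows the gripper. Continue the rest.

```bash
python3 -m inch '[{"ax":0,"ay":0,"az":-8,"dx":0,"dy":0,"dz":0,"fingers":8},{"ax":0,"ay":0,"az":-16,"dx":0,"dy":0,"dz":0,"fingers":8},{"ax":0,"ay":0,"az":-24,"dx":0,"dy":0,"dz":0,"fingers":8},{"ax":0,"ay":0,"az":-32,"dx":0,"dy":0,"dz":0,"fingers":8},{"ax":0,"ay":0,"az":-37.8,"dx":0,"dy":0,"dz":0,"fingers":8},{"ax":0,"ay":0,"az":-37.8,"dx":0,"dy":0,"dz":0,"fingers":8}]'; python3 - <<'E'
from h import *
p=pickle.load(open('p.pkl','rb'));g=np.load('g.npy');m3=np.load('m3.npy');F=tframe(*p)[0]
go(*vgoal(p,g,.032,180,-.095,.075,off=.012),'end')
R,q,o=cur();print(R.T@o['force'],R.T@o['moment'],o['opening'])
w=snap('wrist','w16.png');pickle.dump(w,open('w16.pkl','wb'))
c=w['image'][:,:,::-1].copy()
for u in proj(w,[g+F@np.array([0,-r,.04]) for r in np.linspace(0,.095,16)],'wrist'): cv2.circle(c,tuple(int(round(v)) for v in u),1,(0,0,255),-1)
cv2.imwrite('pics/w16a.png',c)
E
```

```text
clock: 19.35
tool_pos: [0.5319, 0.0363, 0.118]
orientation: [-155.3, 3.9, -82.7]
force: [-2.9, -0.5, 2.3]
opening: 0.0164
end d [ 0.5 -0.4  0.2] a [-0.08 -0.01 -0.11] |d| 0.7 |a| 0.1 t 19.35
[-0.03711285  1.73046635 -3.32839422] [-1.48999214  0.67510822 -0.06509573] 0.01639350888642007
```

View pics/w16a.png

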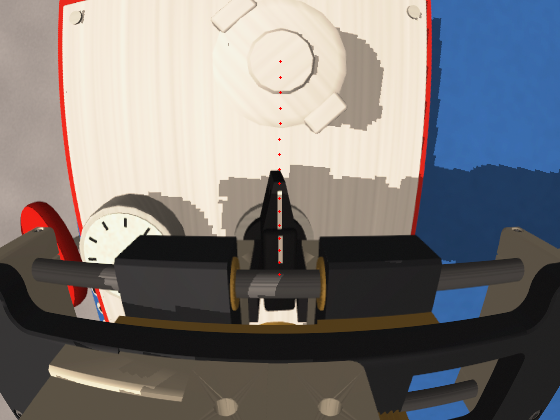

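```bash
python3 -m inch '[{"ax":0,"ay":0,"az":0,"dx":0,"dy":0,"dz":0,"fingers":45},{"ax":0,"ay":0,"az":0,"dx":0,"dy":0,"dz":0,"fingers":45},{"ax":0,"ay":0,"az":0,"dx":0,"dy":0,"dz":0,"fingers":45},{"ax":0,"ay":0,"az":0,"dx":0,"dy":0,"dz":-15,"fingers":45},{"ax":0,"ay":0,"az":0,"dx":0,"dy":0,"dz":-40,"fingers":45},{"ax":0,"ay":0,"az":0,"dx":-20,"dy":0,"dz":-80,"fingers":45},{"ax":0,"ay":0,"az":0,"dx":-50,"dy":0,"dz":-110,"fingers":45},{"ax":0,"ay":0,"az":0,"dx":-50,"dy":0,"dz":-110,"fingers":45}]'; python3 - <<'E'
from h import *
p=pickle.load(open('p.pkl','rb'));g=np.load('g.npy');m3=np.load('m3.npy');F=tframe(*p)[0]
o=get_obs();print(o['tool_pos'],o['force'],o['opening'])
w=snap('wrist','w17.png');pickle.dump(w,open('w17.pkl','wb'));s=snap('scene','s17.png')
print(proj(w,[g+F@np.array([0,0,.04]),g+F@np.array([0,-.044,.04]),m3+F@[0,0,.012]],'wrist'))
cv2.imwrite('pics/s17c.png',cv2.resize(s['image'][170:260,225:345,::-1],None,fx=6,fy=6,interpolation=cv2.INTER_CUBIC))
c=w['image'][60:260,200:360,::-1]
cv2.imwrite('pics/w17c.png',cv2.resize(c,None,fx=3,fy=3,interpolation=cv2.INTER_CUBIC))
E
```

```text
clock: 20.4
tool_pos: [0.4812, 0.0754, 0.2239]
orientation: [-155.0, 4.0, -82.4]
force: [0.5, 0.6, -0.6]
opening: 0.0446
[0.48120603 0.07536593 0.22393434] [ 0.498191    0.56939538 -0.59428256] 0.0446112311690188
[[281.6855652  142.30541486]
 [282.14379379  84.97095848]
 [283.42860004  17.51149257]]
```

View pics/w17c.png

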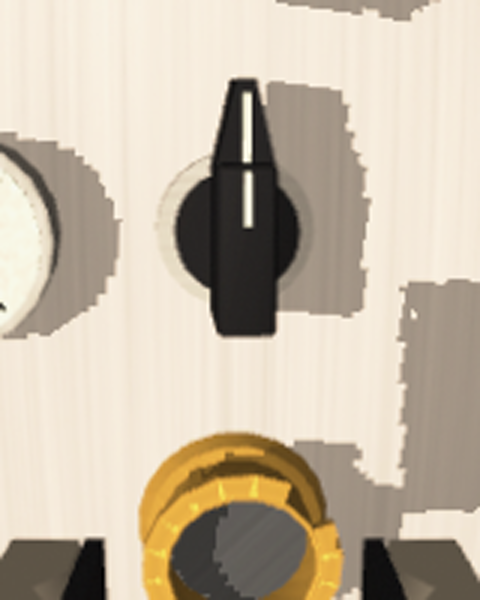

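View pics/s17c.png

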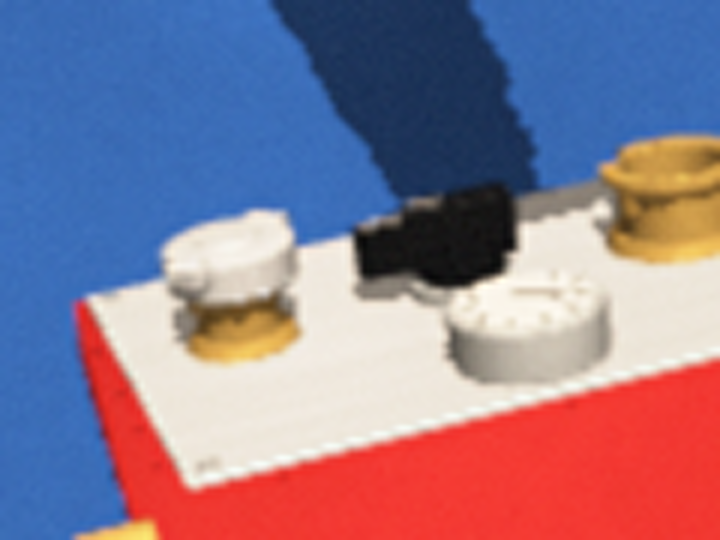

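```bash
python3 - <<'E'
from h import *
p=pickle.load(open('p.pkl','rb'));g=np.load('g.npy');m3=np.load('m3.npy');F=tframe(*p)[0]
w=pickle.load(open('w17.pkl','rb'))
hsv=cv2.cvtColor(w['image'],cv2.COLOR_RGB2GRAY)
roi=hsv[92:135,278:287].astype(float);
rows=[];
for i,r in enumerate(roi):
    k=np.clip(r-90,0,None)
    if k.sum()>60: rows.append((278+(k*np.arange(len(r))).sum()/k.sum(),92+i))
L=np.array([F.T@(wray(w,u,plane=(F[:,2],g+F[:,2]*.04))-g) for u in rows])
c=np.polyfit(L[:,1],L[:,0],1);print(len(L),'deg off -y:',np.degrees(np.arctan(c[0])),L[0]*1000,L[-1]*1000)
v=w['image'][0:60,220:340,::-1];cv2.imwrite('pics/w17d.png',cv2.resize(v,None,fx=5,fy=5,interpolation=cv2.INTER_CUBIC))
E
```

```text
40 deg off -y: -0.788960125036132 [ 7.65293203e-03 -3.86447265e+01  4.00000000e+01] [-0.33804838 -6.45947977 40.        ]
```

View pics/w17d.png

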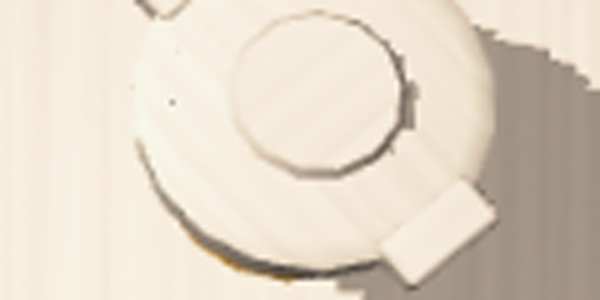

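```bash
python3 - <<'E'
from h import *
snap('top','t18.png');o=get_obs();print(o['qvel'],o['force'],o['clock']);print(close_job())
E
```

```text
[-0.90125602  1.06015314 -0.28126102 -0.00265054  0.03177049 -0.06982648] [-0.79214884 -0.30976752 -1.29353657] 20.55
the job is handed in; nothing more can be done
None
```

View pics/t18.png

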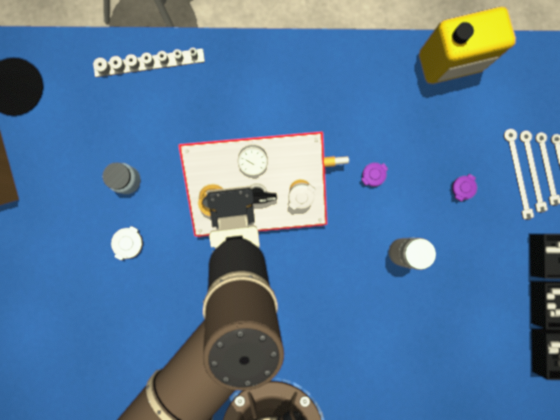

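The small bare-metal cap is on the right-hand (small) neck and locked. The selector now points at that neck, and I handed the job in at about 20.6 s.

- **Cap:** I pressed it down against its spring, with about 6–7 N felt at the wrist. I then turned it clockwise about 95° until the torque rose to 0.53 N m, which I took as the stop, and let go. Afterwards its crown centre lay within about 2 px of the predicted locked position. I judged the lock from the stop torque, the turn angle and the cap staying put. I did not measure its final height.
- **Selector:** Only after that, I turned it counterclockwise (the shorter way) by about 76°. The last wrist picture puts the pointer about 0.8° off the line to the neck.
- **Finish:** The gripper is open and clear of everything, with a wrist force of about 1.5 N, close to the readings in free air. The bystander caps, can and jar look unmoved in the last top picture.

**Disagreements along the way:**
- **Arm limit:** The exact 30° tool tilt was out of reach because joint 3 hit its limit. I worked with the tool about 3° off square at the neck and 7° off at the selector.
- **Measured offsets:** My first camera fit of the tester was about 1.7 mm off, and I corrected it with the wrist camera.

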